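Set the panel turner to slow and load it

ROBOT

A 6-joint arm with a two-finger parallel gripper is mounted at the origin on a cart in front of the work surface, level with it; the furniture and walls round the work are solid. World frame = base frame: x ahead of the robot, y to its left, z up, the work surface at z = 0. Lengths are in m, angles in rad, forces in N, time in s.
With the tool pointing down it reaches from about 0.3 to 0.875 m from the base axis. Payload 6.4 kg.
Tool frame: the origin (TCP) lies between the finger pads; the fingertips stand 25 mm ahead of it and the grasp point (between the pads) lies 6 mm ahead of it; z points along the fingers, y is the line along which they close (so a half turn about z gives the same grasp; the last joint's range is limited). The gripper opens to 85 mm and grips with 20 to 120 N. Pads are 22 mm wide; open, the fingers measure 114 mm over their backs; the gripper's body (76 mm by 85 mm) begins 54 mm behind the grasp point. The pads swing forward as they close: fully open they stand 13 mm farther back than shut.
Start: joints at [1.004, 0.181, 1.607, -0, 1.354, -0.206], TCP at [0.203, 0.538, 0.256] pointing down, gripper open.
Joint ranges: [-2.99, 2.99], [-0.89, 2.07], [0.3, 2.58], [-1.14, 4.28], [0, 2.63], [-3.12, 3.12]. Speed limits (rad/s): [2.57, 2.57, 3.01, 3.14, 3.14, 3.14].

INTERFACE

Orientations are given as a unit quaternion [w, x, y, z].
In Python, from bench import ctrl gives the robot as it stands.
- The arm moves only by the tool servo_tool, never from a script. Its argument "series" is text: rows parted by semicolons, each of 7 numbers parted by spaces: the gripper command: -1 is fully open, 1 is shut, values between are in proportion, then the shift along the tool's x, y, z in m, then the turn, a rotation vector about the tool's x, y, z in degrees. A call has 1 to 12 rows; each row is the pose to reach, as a shift and turn from the pose commanded when the call began, along the tool's axes at that moment; what a row does not reach only later rows make up. A row lasts 1/12 s, in which the tool goes at most 41.7 mm and 7.16 degrees, less where a joint would pass 70% of its speed; a pose out of reach is approached as far as the arm can. A call with a gripper value outside its range is refused whole. The fingers move at their own pace and stop on an object; the grip force is fixed at half the most. Time passes only in rows, so rows that repeat a pose let the fingers close. It gives the time, the measured TCP pose, the force, the opening and the grip force at its end, in the units of the state.
- ctrl.get_obs(): the state, without advancing time (a new reading comes with each control period).
- ctrl.camera(name): name is "scene" or "side" or "wrist"; returns a dict with "img" (420x560x3 uint8, red, green, blue), "z_map" (420x560 float32, m along the optical axis (not along the pixel's ray), 0 where there is no reading), "fovy" (degrees; the focal length in pixels is half the picture's height over the tangent of half this angle, whatever the lens; pixels are square), "cx", "cy" (the principal point, pixels), "k1" (the pictures are not rectified: a ray, as slopes to the right and down, at radius r is drawn at 1 + k1 r^2 times it, then the intrinsics apply), "extrinsics" (4x4, takes a point from camera to world coordinates); the wrist camera has in their place "T_tool_cam" (4x4, takes a point from camera to tool coordinates, whose origin is the TCP and whose axes are the flange's). Camera axes: x right, y down, z forward; pixel columns grow to the right and rows downward; lengths in m; the calibration is good to about 2 mm. A picture is of the moment at which its call begins: read the wrist's pose just before it.
- ctrl.hand_in(): hands the job in; it is judged then, once.
The state is a dict: "time_s": time; "q": joint angles; "dq": joint speeds; "joint_efforts": joint torques, N m; "eef_pos": TCP position; "eef_rot": TCP orientation; "wrist_force": force on the tool from outside, world axes, zero at the start; "torque": the same for the moment, N m; "opening": opening from 0.0 (shut) to 1.0 (fully open); "grasp_force": force on a finger pad.
Only numpy, scipy, OpenCV 4.12 (cv2) and the standard library are available. Lean on these libraries where they do the work, as an engineer would, in place of code of your own. Each camera call takes 0.05 s, during which the arm holds its last target. There are 200 camera calls.

TASK

Get the bench turner ready to turn the freshly lacquered sample panels while they set. Switch its isolator off, change the gear knob from fast to slow and rock the carrier by hand until the slow gears drop fully into mesh; then lay every loose panel, lacquered side up, one to a pocket in the carrier, slide the locking frame fully home over them, and only then switch the isolator back on.

Things in the scene. Friction and masses are not known exactly. Their poses are not given: they have to be found in the camera images.
- turner: bench turner, fixed. Origin on the table under the carrier's middle; y runs along the spindle to the headstock (robot's left), x away from the robot. Base 150 x 567 mm. Carrier y -158 to 158 mm, spindle axis x 0, z 90 mm; tailstock plate y -176, 118 high; headstock with the gears y 200 to 276, 198 high; grey power module y 277 to 369, 104 high. Nothing turns by itself.
- isolator (a joint): isolator lever on the grey power module: 70 mm long, upper 34 mm a black grip 21 mm thick, hinged along the turner's y at turner x 0, y 327, z 105 mm. 0 (leaning 0.6 rad away from the robot, to the bar mark) is on; 1.2 rad (0.6 rad towards the robot, ring mark) is off. Over-centre: pushed past upright it snaps to the other end; about 5 N at the grip moves it. Starts on.
- isolator_tip (a point): tip of the isolator lever, 70 mm from its hinge
- gear_knob (a joint): gear-change knob, slides along the turner's y in a slot: -14 mm (two dots, carrier side) fast, 0 neutral, +14 mm (one dot, away from the carrier) slow. Stiff (8 N), stays where put. Starts in fast. It moves the pinions through a spring (6 N wound up): when teeth butt on teeth it can still be moved to slow, and the pinions snap in when the carrier is rocked so that tooth meets gap.
- gear_knob_grip (a point): middle of the round black knob of the gear change, 26 mm across, 24 mm high, 24 mm above the headstock's cover, so the fingertips cannot go more than 22 mm below this point
- pinion (a point): middle of the small slow pinion (45 mm), the left one of the two sliding pinions on the shaft above and behind the spindle in the headstock. Its y in the turner's frame: 231 mm in fast, 245 mm neutral, about 247.5 mm while it butts against the slow wheel's teeth, 258 to 259 mm fully in mesh
- carrier (a joint): turn of the carrier about the spindle (turner's y), rad: 0 level, positive with its far edge down. Locked while fast or slow is in mesh, else free with light friction (0.15 N m): 3 to 9 N on an edge rocks it. Slow wheel: 30 teeth, one each 0.21 rad; where they mesh varies, never near level, always within 0.14 rad of it in either direction. In mesh it has 0.03 rad of play each way
- carrier_rim (a point): point on top of the carrier's near rail (steel, 7.5 mm wide, 300 mm long, part of the locking frame), a good place to press down with shut fingers; with the carrier level 56.5 mm in front of the spindle axis and 24.5 mm above it. Tilts with the carrier. A like rail runs along the far edge
- lock_frame (a joint): locking frame, m: two steel side rails joined under the carrier, with a tab 14 mm wide beside each pocket at either end, reaching in to 38 mm from the middle line. 0 open (tabs in the gaps between pockets), 0.026 home (slid towards the headstock, tabs over both ends of each panel, 2 mm above a seated one). Needs about 3 N, stays where put. Starts open
- lock_knob (a point): middle of the grip of the locking frame's black knob on the near rail, 17 mm across; its top is 9 mm above this point, the rail's top 22 mm below. Pinch it and slide it along the turner's y
- pocket_1 (a point): pocket 1 of 4 in the carrier, numbered from the headstock, 76 mm apart: middle of its floor, 4 mm above the spindle axis; x across the carrier, z out of it (tilts with it). A panel lies with its long side along the pocket's x. 94 x 50 mm inside; stops 5 mm high at the ends and corners; its long sides are open over the middle 38 mm, where the fingers go
- pocket_2 (a point): pocket 2 of 4 in the carrier, numbered from the headstock, 76 mm apart: middle of its floor, 4 mm above the spindle axis; x across the carrier, z out of it (tilts with it). A panel lies with its long side along the pocket's x. 94 x 50 mm inside; stops 5 mm high at the ends and corners; its long sides are open over the middle 38 mm, where the fingers go
- pocket_3 (a point): pocket 3 of 4 in the carrier, numbered from the headstock, 76 mm apart: middle of its floor, 4 mm above the spindle axis; x across the carrier, z out of it (tilts with it). A panel lies with its long side along the pocket's x. 94 x 50 mm inside; stops 5 mm high at the ends and corners; its long sides are open over the middle 38 mm, where the fingers go
- pocket_4 (a point): pocket 4 of 4 in the carrier, numbered from the headstock, 76 mm apart: middle of its floor, 4 mm above the spindle axis; x across the carrier, z out of it (tilts with it). A panel lies with its long side along the pocket's x. 94 x 50 mm inside; stops 5 mm high at the ends and corners; its long sides are open over the middle 38 mm, where the fingers go
- panel_1: sample panel 1, 90 x 46 x 14 mm (x, y, z), 60 g, wooden with a near-black lacquered top; origin in the middle of its underside, z up through the lacquered side. All panels are alike and any pocket may take any panel; two to four are there.
- panel_2: sample panel 2, 90 x 46 x 14 mm (x, y, z), 60 g, wooden with a near-black lacquered top; origin in the middle of its underside, z up through the lacquered side. All panels are alike and any pocket may take any panel; two to four are there.
- panel_3: sample panel 3, 90 x 46 x 14 mm (x, y, z), 60 g, wooden with a near-black lacquered top; origin in the middle of its underside, z up through the lacquered side. All panels are alike and any pocket may take any panel; two to four are there.
- panel_4: sample panel 4, 90 x 46 x 14 mm (x, y, z), 60 g, wooden with a near-black lacquered top; origin in the middle of its underside, z up through the lacquered side. All panels are alike and any pocket may take any panel; two to four are there.
- press_weight: turned brass weight, 50 mm wide, 55 mm high, standing behind the panels; not needed, leave it standing
- pigment_jar: pigment jar, 44 mm wide, 65 mm high, standing behind the panels; not needed, leave it standing
- dropper_bottle: dropper bottle, 32 mm wide, 102 mm high, standing behind the panels; not needed, leave it standing
There are look-alikes about, which are no part of the job. Leave any purple look-alike of the panel_2 alone.

How it is judged:
By the outcome, as a careful person would: the job done as asked, in the order asked, and still so for the second after the job is handed in, with the robot touching nothing.
Of panel_1, panel_2, panel_3, panel_4 only 2 to 4 are there at a start; the rules pass over those that are not, and their reading is None.
At some moment in a run one of panel_1, panel_2, panel_3, panel_4 may be knocked a few centimetres aside while the robot is not near it.
Once in a run the grip may slacken for a moment while it holds something.
It also fails if it takes over 208 s, if anything falls off the work surface, if the arm or the gripper's body presses on something with over 40 N, if the wrist force passes 120 N, or if a joint passes its speed limit or range.

## Working session

There is one attempt and no reset: what is moved stays moved. The work goes in short steps, Python scripts to look and compute and a tool call to move; the robot and the scene stay as the last step left them, time stands still between calls to the robot, and variables do not carry over. Pictures are saved under pics/ and viewed, at most 14 in all, crops included, and the job is handed in when it is done.

Besides the shell and the picture viewer there is one more tool, called after "Emit:" as name(argument=value, ...), one argument or row to a line, values as JSON. servo_tool: Moves the arm, as the interface text tells. Its arguments: {"type":"object","properties":{"series":{"type":"string"}},"required":["series"]}

```bash
mkdir -p pics
cat > h.py <<'E'
import numpy as np, cv2
from scipy.spatial.transform import Rotation as R
from bench import ctrl
def obs(): return ctrl.get_obs()
def tool(o=None):
    o=o or obs(); T=np.eye(4); q=o["eef_rot"]; T[:3,:3]=R.from_quat([q[1],q[2],q[3],q[0]]).as_matrix(); T[:3,3]=o["eef_pos"]; return T
def cam(n):
    T=tool(); c=ctrl.camera(n)
    c["E"]=T@np.array(c["T_tool_cam"]) if n=="wrist" else np.array(c["extrinsics"])
    c["f"]=210/np.tan(np.radians(c["fovy"])/2); return c
def slopes(c,uv):
    d=(np.atleast_2d(np.float64(uv))-[c["cx"],c["cy"]])/c["f"]; s=d.copy()
    for _ in range(20): s=d/(1+c["k1"]*(s**2).sum(1,keepdims=True))
    return s
def ray(c,uv):
    s=slopes(c,uv); return c["E"][:3,3], np.c_[s,np.ones(len(s))]@c["E"][:3,:3].T
def onz(c,uv,z):
    o,d=ray(c,uv); return o+d*((z-o[2])/d[:,2])[:,None]
def pts(c):
    v,u=np.mgrid[:420,:560]; o,d=ray(c,np.c_[u.ravel(),v.ravel()]); return (o+d*c["z_map"].reshape(-1,1)).reshape(420,560,3)
def proj(c,P):
    p=(np.atleast_2d(P)-c["E"][:3,3])@c["E"][:3,:3]; s=p[:,:2]/p[:,2:]
    return s*(1+c["k1"]*(s**2).sum(1,keepdims=True))*c["f"]+[c["cx"],c["cy"]]
def save(c,name,s=1.4): cv2.imwrite("pics/"+name+".png",cv2.resize(c["img"][:,:,::-1],None,fx=s,fy=s))
def totool(dw,o=None): return tool(o)[:3,:3].T@np.array(dw)
E
python3 - <<'E'
from h import *
import pickle
for n in ("scene","side","wrist"):
    c=cam(n); save(c,n+"0"); pickle.dump(c,open(n+"0.pkl","wb")); print(n,c["fovy"],c["k1"],c["E"].round(3).tolist())
print(obs()); print(tool().round(3))
E
```

```text
scene 43.08908553311103 -0.04050640643440875 [[0.555, -0.617, 0.558, -0.211], [-0.832, -0.407, 0.377, -0.531], [-0.005, -0.674, -0.739, 1.205], [0.0, 0.0, 0.0, 1.0]]
side 45.1016799280235 -0.045038398934112066 [[0.823, -0.25, 0.51, -0.248], [-0.568, -0.365, 0.738, -1.259], [0.002, -0.897, -0.442, 0.897], [0.0, 0.0, 0.0, 1.0]]
wrist 67.62168922589316 0.01146555671936564 [[0.354, 0.904, 0.242, 0.141], [0.935, -0.341, -0.094, 0.561], [-0.003, 0.259, -0.966, 0.373], [0.0, 0.0, 0.0, 1.0]]
{'time_s': 0.15, 'q': array([ 1.00371098e+00,  1.81393731e-01,  1.60776799e+00, -1.57947043e-05,
        1.35380240e+00, -2.06284715e-01]), 'dq': array([ 0.00076461, -0.00153131, -0.00362346,  0.00059177, -0.00146876,
       -0.00026648]), 'joint_efforts': array([ 8.62421603e-04, -4.45265973e+01, -3.51693463e+01, -2.47307398e-04,
        5.84265188e-03, -2.22988365e-05]), 'eef_pos': array([0.20275525, 0.5376516 , 0.25558295]), 'eef_rot': array([-2.51462738e-04,  1.79421688e-01,  9.83772020e-01, -6.38010737e-04]), 'wrist_force': array([-0.10490609, -0.23822165,  0.14199442]), 'torque': array([-0.00786551,  0.00830863,  0.04606564]), 'grasp_force': 0.0, 'opening': 1.0015249106642616}
[[-0.936  0.353 -0.001  0.203]
 [ 0.353  0.936 -0.001  0.538]
 [ 0.    -0.001 -1.     0.256]
 [ 0.     0.     0.     1.   ]]
```

View pics/scene0.png

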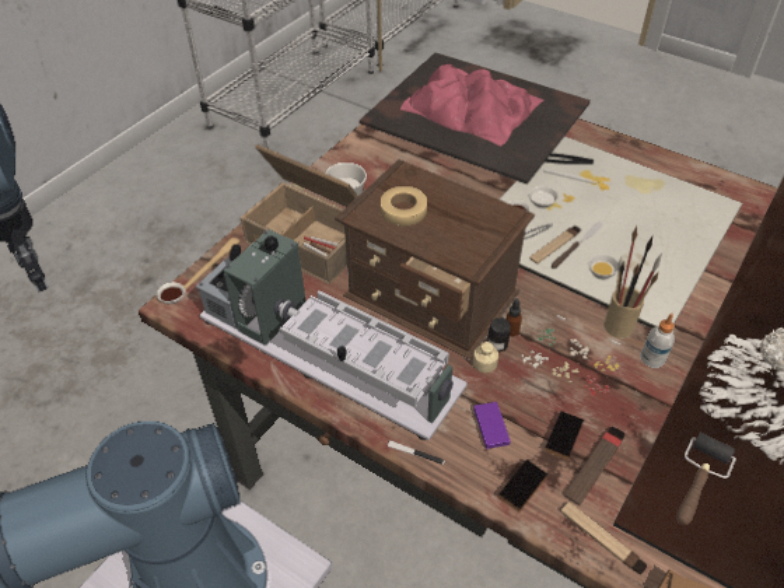

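View pics/side0.png

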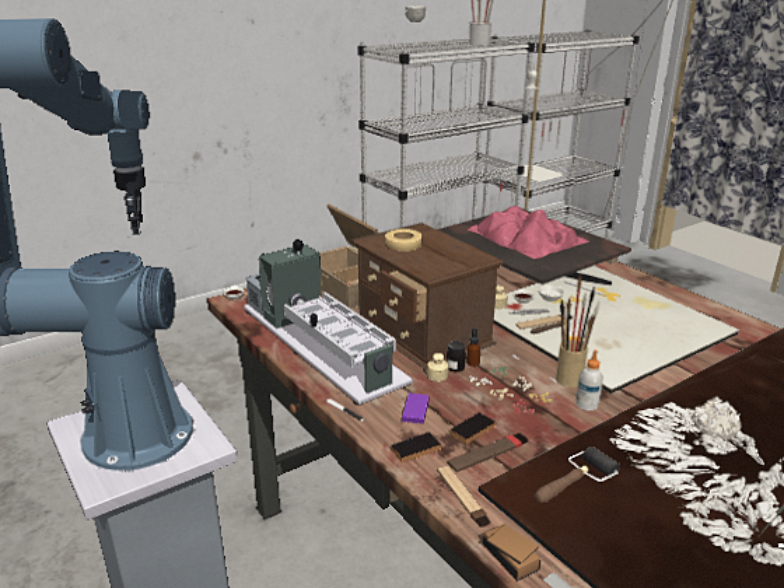

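The scene shows the turner with its headstock at about (265,285). Its lock knob is at (342,352), the gear knob at (271,243) and the lever at (236,253). Two dark panels lie at (565,432) and (522,483), with the purple look-alike at (491,425).

Run:
```python
from h import *
import pickle
for n in ("scene","side"):
    c=pickle.load(open(n+"0.pkl","rb")); P=pts(c); hsv=cv2.cvtColor(c["img"],cv2.COLOR_RGB2HSV)
    x,y,z=P[...,0],P[...,1],P[...,2]; ok=c["z_map"]>0
    print(n,"table z",np.median(z[ok&(abs(z)<.02)]))
    m=ok&(z>.004)&(z<.03)&(hsv[...,1]<50)&(hsv[...,2]>130)&(x>.1)&(x<.8)&(y<.7)&(y>-.3)
    k,l,s,ce=cv2.connectedComponentsWithStats(m.astype(np.uint8))
    for i in range(1,k):
        if s[i,4]>150:
            q=P[l==i]; r=cv2.minAreaRect(np.float32(q[:,:2]*1000)); print("white",s[i],np.median(q[:,2]),r, cv2.boxPoints(r).round(0).tolist())
    m=(hsv[...,2]<60)&ok&(z>-.01)&(x>.1)&(x<.9)&(y<.7)&(y>-.6)&(z<.3)
    k,l,s,ce=cv2.connectedComponentsWithStats(m.astype(np.uint8))
    for i in range(1,k):
        if s[i,4]>25:
            q=P[l==i]; r=cv2.minAreaRect(np.float32(q[:,:2]*1000)); print("dark",s[i],"z",np.percentile(q[:,2],[5,50,95]).round(3),np.round(r[0]),np.round(r[1]),round(r[2]))
    m=(hsv[...,0]>125)&(hsv[...,0]<150)&(hsv[...,1]>120)&ok
    q=P[m]; print("purple",cv2.minAreaRect(np.float32(q[:,:2]*1000)),np.median(q[:,2]))
```

```text
scene table z 0.00357924796874165
white [ 143  222  191   92 1716] 0.016603574619103778 ((487.51129150390625, 109.3125), (150.81471252441406, 571.6273803710938), 3.486255645751953) [[395.0, 390.0], [430.0, -181.0], [580.0, -171.0], [545.0, 399.0]]
dark [188 109  65  36 366] z [0.102 0.145 0.2  ] [774. 351.] [ 74. 241.] 2
dark [246 160   5  29  52] z [0.106 0.16  0.21 ] [649. 158.] [21. 11.] 41
dark [185 169  14  12 111] z [0.153 0.223 0.236] [530. 267.] [84. 34.] 53
dark [270 171  25  12  40] z [0.198 0.211 0.225] [645.  46.] [88. 17.] 86
dark [164 175   8  11  63] z [0.14  0.154 0.162] [492. 328.] [71. 24.] 45
dark [249 187  84  57 993] z [0.025 0.059 0.105] [635.  24.] [287.  44.] 89
dark [ 21 192  12  16  85] z [0.252 0.271 0.298] [181. 481.] [32. 23.] 72
dark [151 193  12  15  79] z [0.102 0.106 0.173] [443. 333.] [87. 27.] 53
dark [163 196  13  14  73] z [0.119 0.14  0.174] [456. 287.] [38. 10.] 5
dark [446 196   8  23  36] z [0.098 0.136 0.186] [ 856. -364.] [21.  5.] 1
dark [148 214  14  13  56] z [0.044 0.062 0.075] [427. 340.] [ 8. 43.] 2
dark [363 215   8  12  61] z [0.057 
[... 2353 characters left out ...]
 0.107] [ 459. -157.] [11.  3.] 63
dark [ 377  292   86   57 1334] z [0.009 0.012 0.015] [ 725. -561.] [349.  77.] 1
dark [323 295  30  18 270] z [0.011 0.014 0.017] [ 579. -378.] [91. 45.] 7
dark [280 309  34  18 297] z [0.011 0.014 0.017] [ 444. -361.] [47. 88.] 85
dark [368 310   9   7  32] z [0.004 0.007 0.009] [ 638. -461.] [29. 16.] 83
dark [268 330  14  15  34] z [-0.009 -0.006 -0.001] [ 361. -375.] [66.  5.] 90
dark [342 348  20  19  73] z [0.    0.006 0.012] [ 467. -563.] [ 7. 74.] 3
dark [336 367  14   9  53] z [0.001 0.005 0.007] [ 420. -582.] [34. 20.] 84
purple ((1758.76806640625, 758.2954711914062), (3189.81787109375, 1345.1488037109375), 16.11839485168457) 0.011342002474518553
```

View pics/wrist0.png

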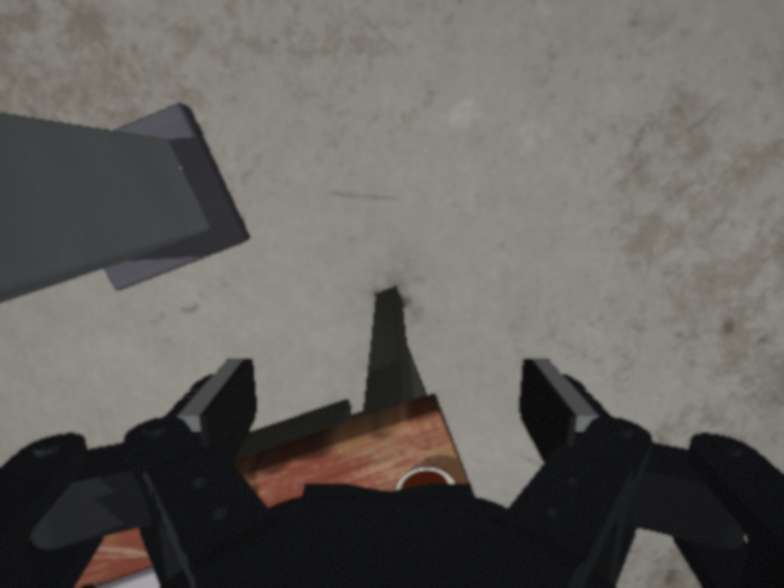

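Emit:
servo_tool(
  series="-1 0 0 -0.12 0 0 0;-1 0 0 -0.12 0 0 0;-1 -0.304 -0.247 -0.124 0 0 -23.4;-1 -0.304 -0.247 -0.124 0 0 -23.4;-1 -0.304 -0.247 -0.124 0 0 -23.4;-1 -0.304 -0.247 -0.124 0 0 -23.4;-1 -0.304 -0.247 -0.124 0 0 -23.4;-1 -0.304 -0.247 -0.124 0 0 -23.4;-1 -0.304 -0.247 -0.124 0 0 -23.4;-1 -0.304 -0.247 -0.124 0 0 -23.4;-1 -0.304 -0.247 -0.124 0 0 -23.4;-1 -0.304 -0.247 -0.124 0 0 -23.4",
)

```text
time_s: 1.15
eef_pos: [0.4013, 0.1967, 0.3806]
eef_rot: [0.0, -0.023, 1.0, -0.0]
wrist_force: [1.6, 0.0, 0.3]
opening: 0.997
grasp_force: 0.0
```

Emit:
servo_tool(
  series="1 0 0 0 0 0 0;1 0 0 0 0 0 0;1 0 0 0 0 0 0;1 0 0 0 0 0 0;1 0 0 0 0 0 0;1 0 0 0 0 0 0",
)

```text
time_s: 1.65
eef_pos: [0.3996, 0.2005, 0.3802]
eef_rot: [-0.0, -0.025, 1.0, 0.0]
wrist_force: [0.1, -0.1, -0.2]
opening: 0.143
grasp_force: 0.0
```

Run:
```python
from h import *
import pickle
o=obs(); print(o["time_s"],o["eef_pos"],o["q"].round(2)); print(tool(o).round(3))
c=cam("wrist"); save(c,"w1"); pickle.dump(c,open("w1.pkl","wb"))
P=pts(c); ok=c["z_map"]>0
print(c["E"].round(3))
# max-height grid
x,y,z=[P[...,i][ok] for i in range(3)]
H=np.full((20,24),-1.)
ix=((x-.35)/.02).astype(int); iy=((y+.05)/.02).astype(int); g=(ix>=0)&(ix<20)&(iy>=0)&(iy<24)
np.maximum.at(H,(ix[g],iy[g]),z[g]); print("rows x .35.., cols y -.05..; cm"); print((H*100).round(0).astype(int))
```

```text
1.65 [0.39964035 0.20048551 0.38016313] [ 0.2  -0.2   1.74  0.    1.6  -1.42]
[[-0.999 -0.05  -0.     0.4  ]
 [-0.05   0.999  0.     0.2  ]
 [ 0.     0.    -1.     0.38 ]
 [ 0.     0.     0.     1.   ]]
[[-0.049  0.965  0.259  0.333]
 [ 0.999  0.047  0.012  0.197]
 [-0.001  0.259 -0.966  0.498]
 [ 0.     0.     0.     1.   ]]
rows x .35.., cols y -.05..; cm
[[   0    0    0    0    0    0    0    0    0    0    0    0    0    0
     0    0    0    0    0    0    0    0    0    0]
 [   0    0    0    0    0    0    0    0    0   45   45   46   46   46
    45   45    0    0    0    0    0    0    0    0]
 [   0    0    0    0    0    0    0    0    0   45   45   45   45   41
    45   45    0    0    0    0    0    0    0    0]
 [   2   11   11   15   11   12   12   12   12   12   43   41   40   19
     5   20   20   20   11   10   10   11    2    0]
 [  12   12   12   15   12   12   12   12   12   12   12   10    2   20
    20   20   20   20   11   11   11   11    0    0]
 [  12   10   10   12   10   10   10   10   10   10   10   10   10   20
    20   20   20   20   11   12   12   11 -
[... 1060 characters left out ...]
0 -100    0    0    0
  -100 -100 -100 -100 -100 -100 -100 -100    7 -100]
 [   7 -100 -100   13   13 -100 -100 -100 -100 -100 -100    0    0    8
     8 -100 -100 -100 -100 -100 -100    8    8    8]
 [-100 -100 -100 -100 -100 -100 -100 -100 -100 -100 -100    0    0    8
     8 -100 -100 -100 -100 -100 -100 -100 -100 -100]
 [-100 -100 -100 -100 -100 -100 -100 -100 -100 -100 -100    1    0    4
  -100 -100 -100 -100 -100 -100 -100 -100 -100 -100]
 [-100 -100 -100 -100 -100 -100 -100 -100 -100 -100 -100    1    0    1
     1    2 -100 -100 -100 -100 -100 -100 -100 -100]
 [-100 -100 -100 -100 -100 -100 -100 -100 -100 -100 -100    0    0    0
  -100 -100 -100 -100 -100 -100 -100 -100 -100 -100]]
```

View pics/w1.png

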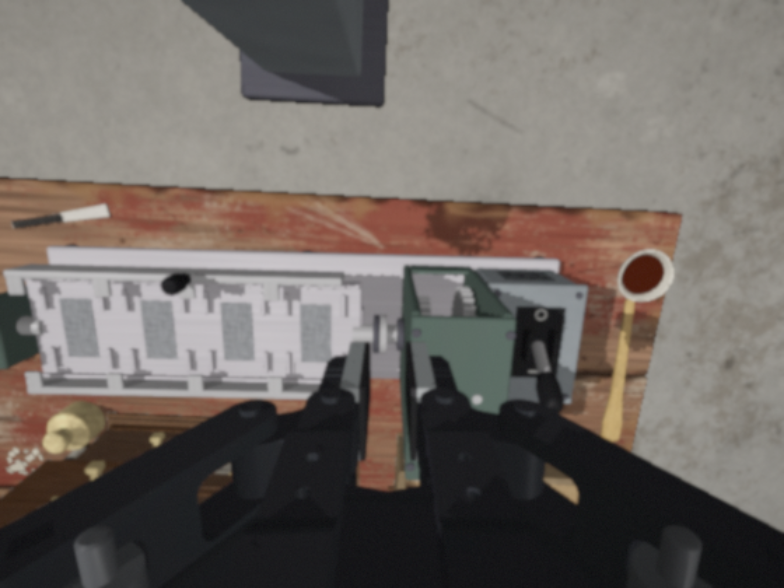

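The wrist view shows four grey pocket floors at about (80,328), (159,328), (238,332) and (316,333). The lock knob is at (177,284), the lever runs from (541,345) to (550,395), and the spindle is at (378,333).

```bash
cat >> h.py <<'E'
def blob(m,seed,rad=12):
    k,l,s,ce=cv2.connectedComponentsWithStats(m.astype(np.uint8)); i=[j for j in range(1,k) if s[j,4]>40]
    j=min(i,key=lambda j:np.hypot(*(ce[j]-seed))); return ce[j],s[j]
E
python3 - <<'E'
from h import *
import pickle
c=pickle.load(open("w1.pkl","rb")); g=cv2.cvtColor(c["img"],cv2.COLOR_RGB2GRAY); P=pts(c)
m=cv2.morphologyEx(((g>105)&(g<165)).astype(np.uint8),cv2.MORPH_OPEN,np.ones((5,5)))
Q=[];Y=[]
for (u,v),Yt in zip([(80,328),(159,328),(238,332),(316,333)],[-.114,-.038,.038,.114]):
    ce,s=blob(m,np.array([u,v])/1.4); p=onz(c,ce,.094)[0]; print(ce.round(1),s,p.round(4),P[int(ce[1]),int(ce[0])].round(4)); Q.append(p[:2]);Y.append(Yt)
Q=np.array(Q);A=np.c_[Y,np.ones(4)];s,_,_,_=np.linalg.lstsq(A,Q,rcond=None); print(s, np.degrees(np.arctan2(-s[0,0],s[0,1])))
# lock knob, lever, plus
for z,px in [(.1365,(177,284)),(.145,(177,284)),(.163,(551,397)),(.105,(541,314)),(.09,(378,333)),(.198,(403,268)),(.198,(473,268)),(.198,(514,318)),(.198,(410,318))]: print(px,z,onz(c,np.array(px)/1.4,z).round(4))
# rails: pts at z .1145 dense
for r in ((.40,.44),(.50,.56)):
    k=(P[...,2]>.108)&(P[...,2]<.122)&(P[...,0]>r[0])&(P[...,0]<r[1])&(P[...,1]<.19)&(P[...,1]>-.1); q=P[k]; print(len(q),q.mean(0).round(4),np.polyfit(q[:,1],q[:,0],1))
# knobs from the fixed cameras
for n in ("scene","side"):
    d=pickle.load(open(n+"0.pkl","rb")); h=cv2.cvtColor(d["img"],cv2.COLOR_RGB2GRAY)
    D=pts(d)
    for nm,px,zz in (("gear",{"scene":(271,243),"side":(298,244)}[n],.222),("lock",{"scene":(342,352),"side":(314,319)}[n],.1365)):
        u,v=np.array(px)//1; u=int(u/1.4);v=int(v/1.4); w=h[v-9:v+10,u-9:u+10]<45
        yy,xx=np.nonzero(w); print(n,nm,len(xx),onz(d,(u-9+xx.mean(),v-9+yy.mean()),zz).round(4), np.unique(D[v-9:v+10,u-9:u+10,2][w].round(2)))
E
```

```text
[ 56.6 233.5] [ 43 213  28  42 938] [ 0.4918 -0.0943  0.094 ] [ 0.4911 -0.0949  0.0941]
[113.2 234.8] [101 215  25  41 893] [ 0.4901 -0.0182  0.094 ] [ 0.4883 -0.0176  0.0956]
[169.3 236.1] [158 216  23  41 872] [0.4882 0.0576 0.094 ] [0.4882 0.0572 0.0938]
[225.2 237.6] [215 218  22  41 844] [0.4867 0.1338 0.094 ] [0.4857 0.1336 0.0945]
[[-0.02267687  1.00019253]
 [ 0.48921166  0.0197112 ]] 1.298816486278716
(177, 284) 0.1365 [[0.4325 0.0234 0.1365]]
(177, 284) 0.145 [[0.4302 0.0274 0.145 ]]
(551, 397) 0.163 [[0.5083 0.3434 0.163 ]]
(541, 314) 0.105 [[0.4535 0.347  0.105 ]]
(378, 333) 0.09 [[0.4856 0.195  0.09  ]]
(403, 268) 0.198 [[0.3963 0.2109 0.198 ]]
(473, 268) 0.198 [[0.394  0.2596 0.198 ]]
(514, 318) 0.198 [[0.429  0.2926 0.198 ]]
(410, 318) 0.198 [[0.4327 0.218  0.198 ]]
1367 [0.4324 0.0317 0.114 ] [-0.021291   0.4330778]
1514 [0.5426 0.0166 0.1139] [-0.0245179   0.54302166]
scene gear 87 [[0.5125 0.243  0.222 ]] [0.15 0.16 0.17 0.18 0.19 0.2  0.21 0.22 0.23 0.24]
scene lock 43 [[0.4282 0.0163 0.1365]] [0.12 0.13 0.14 0.15]
side gear 50 [[0.5146 0.2394 0.222 ]] [0.18 0.19 0.21 0.22 0.23]
side lock 34 [[0.4279 0.0098 0.1365]] [0.12 0.13 0.14]
```

Emit:
servo_tool(
  series="1 -0.156 0.14 0 0 0 1.6;1 -0.156 0.14 0 0 0 1.6;1 -0.156 0.14 0 0 0 1.6;1 -0.156 0.14 0 0 0 1.6;1 -0.156 0.14 0 0 0 1.6;1 -0.156 0.14 0 0 0 1.6;1 -0.156 0.14 0.1 0 0 1.6;1 -0.156 0.14 0.1 0 0 1.6;1 -0.156 0.14 0.215 0 0 1.6;1 -0.156 0.14 0.215 0 0 1.6;1 -0.156 0.14 0.215 0 0 1.6;1 -0.156 0.14 0.215 0 0 1.6",
)

```text
time_s: 2.7
eef_pos: [0.5441, 0.3453, 0.1564]
eef_rot: [-0.007, -0.01, 1.0, -0.003]
wrist_force: [-1.8, -0.6, -2.9]
opening: -0.004
grasp_force: 0.0
```

Emit:
servo_tool(
  series="1 0.01 0 0 0 0 0;1 0.02 0 0 0 0 0;1 0.03 0 0 0 0 0;1 0.04 0 0 0 0 0;1 0.05 0 0 0 0 0;1 0.06 0 0 0 0 0;1 0.068 0 0 0 0 0;1 0.076 0 0 0 0 0;1 0.076 0 0 0 0 0;1 0.076 0 0 0 0 0",
)

```text
time_s: 3.53
eef_pos: [0.4769, 0.3459, 0.1684]
eef_rot: [0.005, -0.01, 1.0, 0.001]
wrist_force: [9.9, -0.5, 4.1]
opening: -0.002
grasp_force: 5.4
```

Run:
```python
from h import *
print(tool().round(3)); 
for n in ("side",):
    c=cam(n); cv2.imwrite("pics/s1.png",cv2.resize(c["img"][130:290,140:340,::-1],None,fx=4,fy=3.5))
```

```text
[[-1.    -0.02   0.01   0.477]
 [-0.02   1.     0.002  0.346]
 [-0.011  0.002 -1.     0.168]
 [ 0.     0.     0.     1.   ]]
```

View pics/s1.png

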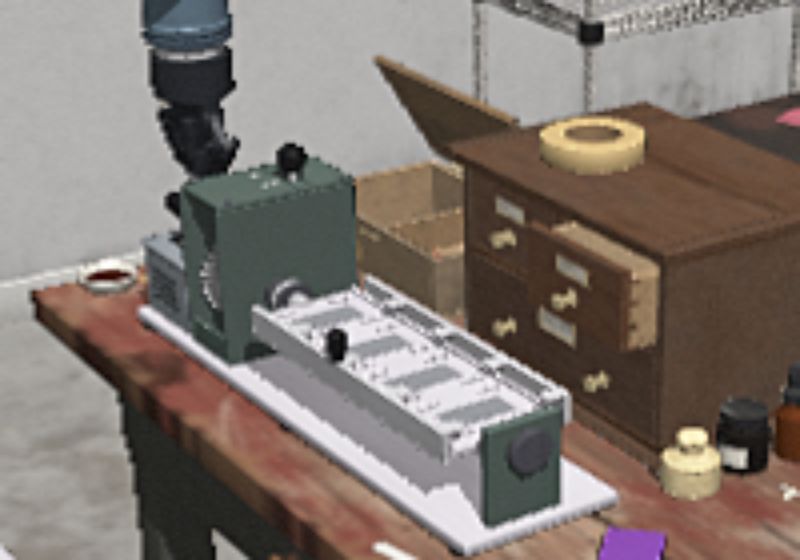

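Emit:
servo_tool(
  series="1 -0.02 0 0 0 0 0;1 -0.02 0 -0.04 0 0 0;1 -0.02 0 -0.08 0 0 0;1 -0.02 0 -0.12 0 0 0;1 -0.02 0 -0.16 0 0 0;0 -0.036 -0.05 -0.19 0 0 0;0 -0.036 -0.105 -0.19 0 0 0;0 -0.036 -0.105 -0.19 0 0 0;0 -0.036 -0.105 -0.19 0 0 0;0 -0.036 -0.105 -0.19 0 0 0",
)

```text
time_s: 4.42
eef_pos: [0.5111, 0.24, 0.3558]
eef_rot: [0.0, -0.009, 1.0, 0.0]
wrist_force: [0.2, 0.4, -0.5]
opening: 0.502
grasp_force: 0.0
```

Run:
```python
from h import *
print(tool().round(3), obs()["wrist_force"],obs()["opening"])
c=cam("wrist"); save(c,"w2")
g=cv2.cvtColor(c["img"],cv2.COLOR_RGB2GRAY); P=pts(c); 
print(proj(c,[[.513,.241,.234],[.442,.347,.163],[.481,.346,.105]])*1.4)
m=(P[...,2]>.21)&(P[...,2]<.25)&(P[...,0]>.46)&(P[...,0]<.56)&(P[...,1]>.2)&(P[...,1]<.29); q=P[m]
print("knob",m.sum(),np.argwhere(m).mean(0)*1.4,q.mean(0).round(4),q.min(0).round(4),q.max(0).round(4))
m=(P[...,2]>.12)&(P[...,2]<.19)&(P[...,1]>.315)&(P[...,1]<.38)&(P[...,0]<.56); q=P[m]
print("lever",m.sum(),q.mean(0).round(4),q.min(0).round(4),q.max(0).round(4))
```

```text
[[-1.    -0.017  0.     0.511]
 [-0.017  1.     0.     0.24 ]
 [-0.     0.    -1.     0.356]
 [ 0.     0.     0.     1.   ]] [ 0.17565208  0.42287728 -0.51442715] 0.5019291951302256
[[389.6784212  297.96597118]
 [546.67865301 171.63318761]
 [515.76783809 220.55113625]]
knob 811 [302.66239211 396.26387176] [0.5161 0.2448 0.2325] [0.5057 0.2325 0.2158] [0.5305 0.2573 0.2388]
lever 665 [0.4546 0.3433 0.1535] [0.4377 0.3351 0.1204] [0.4777 0.3547 0.1664]
```

View pics/w2.png

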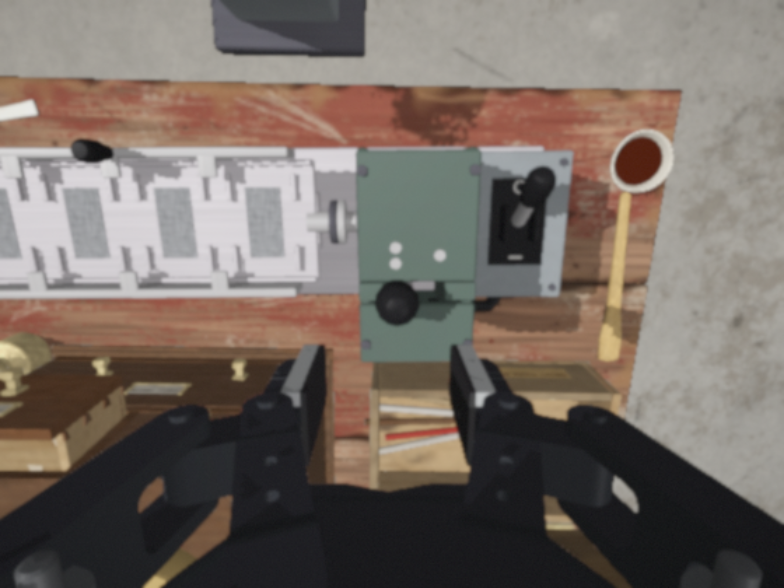

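The wrist view shows the lever tip at (540,180), on the ring (off) side, and the gear knob at (396,302).

Emit:
servo_tool(
  series="0 -0.007 0.005 0.04 0 0 0;0 -0.007 0.005 0.08 0 0 0;0 -0.007 0.005 0.11 0 0 0;0 -0.007 0.005 0.125 0 0 0;0 -0.007 0.005 0.125 0 0 0;1 -0.007 0.005 0.125 0 0 0;1 -0.007 0.005 0.125 0 0 0;1 -0.007 0.005 0.125 0 0 0;1 -0.007 0.005 0.125 0 0 0;1 -0.007 0.005 0.125 0 0 0",
)

```text
time_s: 5.3
eef_pos: [0.518, 0.2467, 0.2308]
eef_rot: [-0.0, -0.01, 1.0, 0.0]
wrist_force: [-3.4, 1.6, -3.9]
opening: 0.282
grasp_force: 59.6
```

Emit:
servo_tool(
  series="1 0 0.004 0 0 0 0;1 0 0.008 0 0 0 0;1 0 0.012 0 0 0 0;1 0 0.016 0 0 0 0;1 0 0.02 0 0 0 0;1 0 0.024 0 0 0 0;1 0 0.027 0 0 0 0;1 0 0.029 0 0 0 0;1 0 0.029 0 0 0 0;1 0 0.029 0 0 0 0",
)

```text
time_s: 6.13
eef_pos: [0.5174, 0.2729, 0.2308]
eef_rot: [-0.001, -0.009, 1.0, -0.002]
wrist_force: [-6.8, -10.8, 0.3]
opening: 0.283
grasp_force: 60.1
```

Emit:
servo_tool(
  series="1 0 0.002 0 0 0 0;1 0 0.004 0 0 0 0;1 0 0.004 0 0 0 0;1 0 0.004 0 0 0 0;1 0 0.004 0 0 0 0",
)

```text
time_s: 6.55
eef_pos: [0.5175, 0.2738, 0.2307]
eef_rot: [-0.001, -0.009, 1.0, -0.005]
wrist_force: [-8.1, -23.3, 3.6]
opening: 0.282
grasp_force: 60.8
```

Emit:
servo_tool(
  series="0 0 0 0 0 0 0;0 0 0 0 0 0 0;0 0 0 0 0 0 0;0 0 0 -0.04 0 0 0;0 0 0 -0.08 0 0 0;0 0 0 -0.12 0 0 0;0 0.1 -0.05 -0.14 0 0 0;0 0.1 -0.05 -0.14 0 0 0;0 0.1 -0.05 -0.14 0 0 0;0 0.1 -0.05 -0.14 0 0 0",
)

```text
time_s: 7.38
eef_pos: [0.416, 0.2268, 0.3733]
eef_rot: [0.002, -0.01, 1.0, 0.001]
wrist_force: [1.8, 0.8, -0.3]
opening: 0.501
grasp_force: 0.0
```

Run:
```python
from h import *
import pickle
print(tool().round(3), obs()["wrist_force"],obs()["opening"])
c=cam("wrist"); save(c,"w3"); P=pts(c); pickle.dump(c,open("w3.pkl","wb"))
m=(P[...,2]>.21)&(P[...,2]<.25)&(P[...,0]>.46)&(P[...,0]<.56)&(P[...,1]>.2)&(P[...,1]<.33); q=P[m]
print("knob",m.sum(),np.argwhere(m).mean(0)*1.4,q.mean(0).round(4),q.min(0).round(4),q.max(0).round(4))
```

```text
[[-1.    -0.021  0.004  0.416]
 [-0.021  1.     0.001  0.227]
 [-0.004  0.001 -1.     0.373]
 [ 0.     0.     0.     1.   ]] [ 1.83153461  0.82593407 -0.25844773] 0.5010458449986455
knob 423 [428.0392435  445.13380615] [0.5142 0.2672 0.2309] [0.5046 0.2597 0.214 ] [0.5298 0.2771 0.2385]
```

View pics/w3.png

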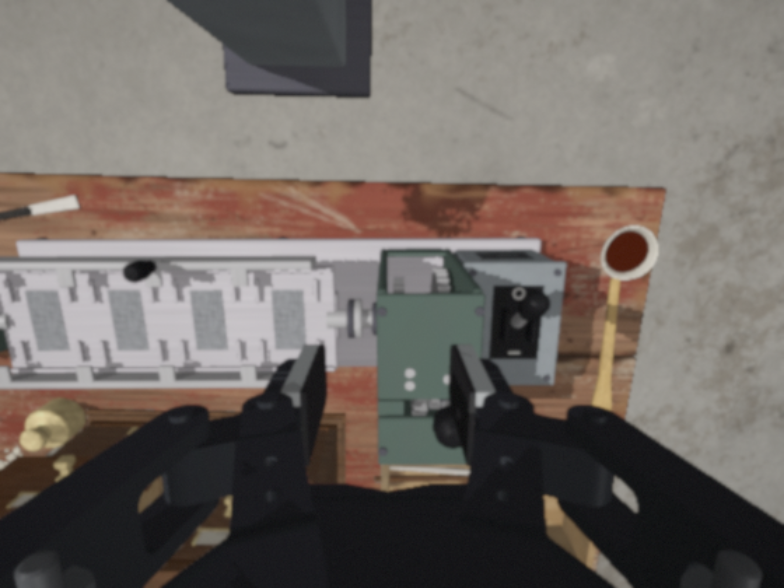

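The gear knob now sits at (450,428), at the slow end of its slot. Next I press the near rim.

Emit:
servo_tool(
  series="1 -0.01 -0.129 0 0 0 0;1 -0.01 -0.129 0 0 0 0;1 -0.01 -0.129 0 0 0 0;1 -0.01 -0.129 0 0 0 0;1 -0.01 -0.129 0.1 0 0 0;1 -0.01 -0.129 0.1 0 0 0;1 -0.01 -0.129 0.19 0 0 0;1 -0.01 -0.129 0.19 0 0 0;1 -0.01 -0.129 0.22 0 0 0;1 -0.01 -0.129 0.227 0 0 0;1 -0.01 -0.129 0.227 0 0 0;1 -0.01 -0.129 0.227 0 0 0",
)

```text
time_s: 8.43
eef_pos: [0.4317, 0.0989, 0.143]
eef_rot: [-0.001, -0.01, 1.0, 0.0]
wrist_force: [0.4, -0.4, 0.9]
opening: -0.002
grasp_force: 0.0
```

Emit:
servo_tool(
  series="1 0 0 0.002 0 0 0;1 0 0 0.003 0 0 0;1 0 0 0.004 0 0 0;1 0 0 0.005 0 0 0;1 0 0 0.006 0 0 0;1 0 0 0.0065 0 0 0;1 0 0 0.007 0 0 0;1 0 0 0.0075 0 0 0;1 0 0 0.008 0 0 0;1 0 0 0.0085 0 0 0;1 0 0 0.009 0 0 0;1 0 0 0.009 0 0 0",
)

```text
time_s: 9.43
eef_pos: [0.4311, 0.0985, 0.1341]
eef_rot: [-0.0, -0.01, 1.0, 0.0]
wrist_force: [-0.4, -0.2, 0.1]
opening: -0.003
grasp_force: 0.0
```

Emit:
servo_tool(
  series="1 0 0 0.0005 0 0 0;1 0 0 0.001 0 0 0;1 0 0 0.0015 0 0 0;1 0 0 0.002 0 0 0;1 0 0 0.0025 0 0 0;1 0 0 0.003 0 0 0;1 0 0 0.0035 0 0 0;1 0 0 0.004 0 0 0;1 0 0 0.004 0 0 0",
)

```text
time_s: 10.18
eef_pos: [0.4307, 0.0985, 0.1304]
eef_rot: [-0.001, -0.01, 1.0, -0.0]
wrist_force: [-7.2, -0.2, 9.0]
opening: -0.003
grasp_force: 4.6
```

Emit:
servo_tool(
  series="1 0 0 0.0005 0 0 0;1 0 0 0.001 0 0 0;1 0 0 0.0015 0 0 0;1 0 0 0.002 0 0 0;1 0 0 0.0025 0 0 0;1 0 0 0.003 0 0 0;1 0 0 0.003 0 0 0",
)

```text
time_s: 10.77
eef_pos: [0.4306, 0.0986, 0.1289]
eef_rot: [-0.001, -0.01, 1.0, -0.0]
wrist_force: [-14.8, -0.9, 26.6]
opening: -0.003
grasp_force: 14.2
```

Run:
```python
from h import *
import pickle
print(tool().round(4)[:3,3], obs()["wrist_force"])
for n in ("scene","side"):
    c=cam(n); P=pts(c); pickle.dump(c,open(n+"2.pkl","wb")); c0=pickle.load(open(n+"0.pkl","rb")); P0=pts(c0)
    for nm,Q in (("then",P0),("now",P)):
        t=np.array([.4885,.0195]); a=np.radians(1.3); dx=Q[...,0]-t[0]; dy=Q[...,1]-t[1]
        X=dx*np.cos(a)+dy*np.sin(a); Y=-dx*np.sin(a)+dy*np.cos(a); z=Q[...,2]
        m=(abs(Y)<.15)&(z>.08)&(z<.13)
        for lo,hi in ((-.06,-.053),(-.02,.02),(.050,.06)):
            k=m&(X>lo)&(X<hi); print(n,nm,lo,k.sum(),np.percentile(z[k],[20,50,80]).round(4))
    cv2.imwrite("pics/g_%s.png"%n,cv2.resize(c["img"][140:260,140:290,::-1],None,fx=5,fy=5))
```

```text
[0.4306 0.0986 0.1289] [-14.77552704  -0.86901981  26.61688441]
scene then -0.06 724 [0.0905 0.1024 0.1128]
scene then -0.02 1315 [0.0914 0.0933 0.0955]
scene then 0.05 619 [0.0973 0.1062 0.1134]
scene now -0.06 328 [0.085  0.0981 0.1023]
scene now -0.02 1127 [0.0898 0.093  0.0958]
scene now 0.05 413 [0.1074 0.119  0.1238]
side then -0.06 344 [0.0891 0.1004 0.1107]
side then -0.02 464 [0.0906 0.0924 0.094 ]
side then 0.05 282 [0.097  0.1051 0.1123]
side now -0.06 142 [0.0847 0.0984 0.1024]
side now -0.02 589 [0.0893 0.0921 0.0946]
side now 0.05 181 [0.107  0.1151 0.1224]
```

View pics/g_scene.png

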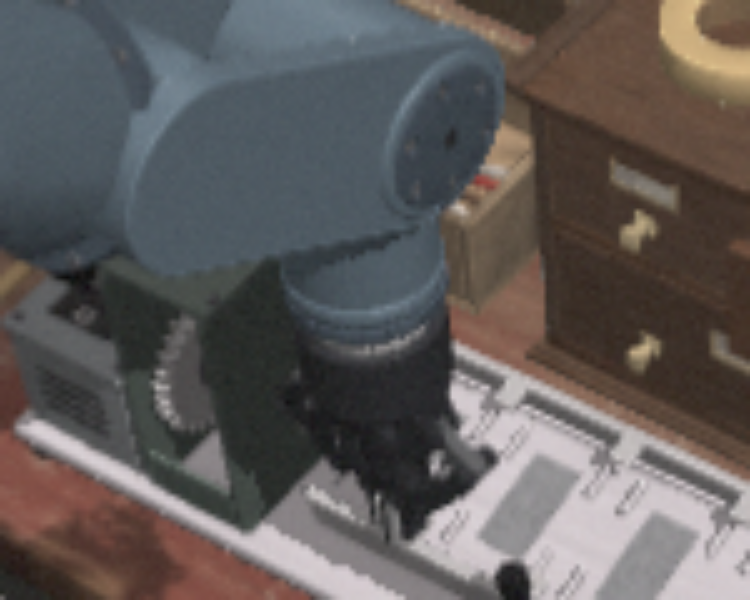

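The scene crop shows the carrier tipped near edge down, with my fingers on the rim. I'll back off and look into the headstock.

Emit:
servo_tool(
  series="1 0 0 -0.02 0 0 0;1 0 0 -0.06 0 0 0;1 0 0 -0.1 0 0 0;-1 0 0 -0.14 0 0 0;-1 0.107 0.162 -0.18 0 -35 0;-1 0.107 0.162 -0.18 0 -35 0;-1 0.107 0.162 -0.18 0 -35 0;-1 0.107 0.162 -0.18 0 -35 0;-1 0.107 0.162 -0.18 0 -35 0;-1 0.107 0.162 -0.18 0 -35 0;-1 0.107 0.162 -0.18 0 -35 0;-1 0.107 0.162 -0.18 0 -35 0",
)

```text
time_s: 11.87
eef_pos: [0.3203, 0.2593, 0.3074]
eef_rot: [0.301, -0.011, 0.954, 0.004]
wrist_force: [-0.3, 0.3, -0.3]
opening: 0.996
grasp_force: 0.0
```

```bash
cat >> h.py <<'E'
T0=np.array([.4885,.0195]); A0=np.radians(1.3)
def tf(Q):
    dx=Q[...,0]-T0[0]; dy=Q[...,1]-T0[1]
    return dx*np.cos(A0)+dy*np.sin(A0), -dx*np.sin(A0)+dy*np.cos(A0), Q[...,2]
def fw(X,Y): return T0+X*np.array([np.cos(A0),np.sin(A0)])+Y*np.array([-np.sin(A0),np.cos(A0)])
def floor_tilt(c,Yr=(-.15,.15)):
    X,Y,z=tf(pts(c)); g=cv2.cvtColor(c["img"],cv2.COLOR_RGB2GRAY).astype(int)
    out=[]
    for y0 in (-.114,-.038,.038,.114):
        k=(abs(Y-y0)<.013)&(abs(X)<.022)&(z>.075)&(z<.115)
        if k.sum()>40 and y0>Yr[0] and y0<Yr[1]:
            p=np.polyfit(X[k],z[k],1); r=abs(np.polyval(p,X[k])-z[k])<.003; p=np.polyfit(X[k][r],z[k][r],1); out.append((y0,int(r.sum()),round(float(-np.arctan(p[0])),3),round(float(p[1]),4)))
    return out
E
python3 - <<'E'
from h import *
import pickle
print(tool().round(3),obs()["time_s"])
c=cam("wrist"); cv2.imwrite("pics/w4.png",cv2.resize(c["img"][:,:,::-1],None,fx=1.42,fy=1.42)); print("w",floor_tilt(c))
pickle.dump(c,open("w4.pkl","wb"))
for n in ("scene","side"):
    print(n,floor_tilt(pickle.load(open(n+"0.pkl","rb"))),floor_tilt(cam(n)))
print("w1",floor_tilt(pickle.load(open("w1.pkl","rb"))),"w3",floor_tilt(pickle.load(open("w3.pkl","rb"))))
E
```

```text
[[-0.819 -0.024  0.573  0.32 ]
 [-0.019  1.     0.014  0.259]
 [-0.573  0.    -0.819  0.307]
 [ 0.     0.     0.     1.   ]] 11.8667
w [(-0.114, 59, -0.18, 0.0946), (-0.038, 532, -0.163, 0.0949), (0.038, 596, -0.171, 0.0948), (0.114, 601, -0.166, 0.0947)]
scene [(-0.114, 110, 0.006, 0.094), (-0.038, 103, -0.047, 0.0934), (0.038, 94, 0.008, 0.0941), (0.114, 87, -0.007, 0.0937)] [(-0.114, 124, -0.162, 0.0933), (-0.038, 106, -0.175, 0.0934), (0.038, 105, -0.172, 0.0937), (0.114, 93, -0.148, 0.094)]
side [(-0.114, 48, 0.005, 0.0925), (-0.038, 42, 0.026, 0.0926), (0.038, 42, -0.019, 0.0927), (0.114, 34, 0.078, 0.0926)] [(-0.114, 56, -0.132, 0.0924), (-0.038, 47, -0.159, 0.0917), (0.038, 46, -0.139, 0.0919), (0.114, 40, -0.145, 0.0918)]
w1 [(-0.114, 600, -0.003, 0.095), (-0.038, 580, -0.003, 0.095), (0.038, 578, -0.003, 0.0949), (0.114, 575, -0.001, 0.0949)] w3 [(-0.114, 618, -0.004, 0.095), (-0.038, 623, -0.009, 0.095), (0.038, 623, -0.004, 0.0949), (0.114, 614, -0.007, 0.0949)]
```

View pics/w4.png

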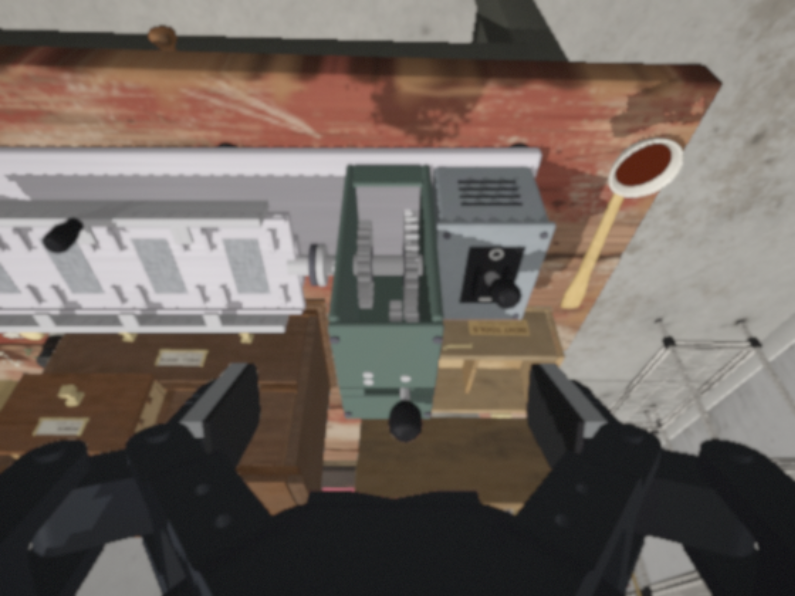

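The view into the headstock shows the slow wheel at (411,270) and a pinion edge at about (397,308). I'll zoom in.

Run:
```python
from h import *
import pickle
c=pickle.load(open("w4.pkl","rb")); cv2.imwrite("pics/w4z.png",cv2.resize(c["img"][105:245,225:325,::-1],None,fx=5.6,fy=4.2,interpolation=cv2.INTER_CUBIC))
X,Y,z=tf(pts(c))
for v in range(150,230,5):
    print(v,[(u,round(X[v,u]*1000),round(Y[v,u]*1000),round(z[v,u]*1000)) for u in range(268,304,4)])
```

```text
150 [(268, 3, 231, 18), (272, 3, 237, 17), (276, -285, 243, 366), (280, 2, 248, 19), (284, -285, 243, 366), (288, -44, 257, 74), (292, -44, 261, 74), (296, -24, 268, 50), (300, -54, 270, 87)]
155 [(268, 12, 231, 18), (272, 13, 237, 17), (276, 11, 242, 19), (280, 11, 248, 18), (284, -22, 253, 57), (288, -44, 256, 83), (292, -44, 261, 83), (296, -20, 268, 55), (300, -54, 269, 95)]
160 [(268, 20, 231, 19), (272, 20, 236, 19), (276, 21, 242, 18), (280, 21, 248, 18), (284, -17, 253, 62), (288, -45, 256, 94), (292, -45, 261, 94), (296, -16, 268, 60), (300, -54, 269, 103)]
165 [(268, 31, 230, 18), (272, 31, 236, 18), (276, 31, 242, 18), (280, 31, 248, 18), (284, -13, 253, 67), (288, -45, 256, 101), (292, -46, 261, 102), (296, -11, 268, 65), (300, -53, 269, 110)]
170 [(268, 41, 230, 18), (272, 40, 236, 19), (276, 41, 242, 18), (280, 41, 248, 18), (284, -9, 253, 71), (288, -38, 256, 102), (292, -40, 261, 104), (296, -7, 268, 69), (300, -52, 268, 117)]
175 [(268, 51, 230, 18), (272, 51, 236, 19), (276, 52, 242, 18), (280, 52, 248, 18), (284, -19, 252, 91), (288, -40, 256, 113), (292, -40, 260,
[... 1265 characters left out ...]
63), (280, 81, 248, 63), (284, 24, 253, 110), (288, -3, 257, 133), (292, -4, 261, 134), (296, 25, 268, 110), (300, -27, 268, 153)]
215 [(268, 80, 230, 74), (272, 80, 236, 73), (276, 4, 243, 135), (280, 5, 247, 134), (284, 28, 253, 116), (288, 0, 256, 138), (292, 0, 261, 138), (296, 30, 268, 114), (300, -24, 268, 157)]
220 [(268, 82, 231, 82), (272, 83, 236, 81), (276, 2, 243, 144), (280, 3, 247, 143), (284, 32, 253, 121), (288, 15, 257, 133), (292, 15, 262, 134), (296, 33, 268, 120), (300, -19, 268, 160)]
225 [(268, 82, 231, 91), (272, 81, 237, 91), (276, 8, 243, 146), (280, 8, 247, 146), (284, 82, 254, 91), (288, 11, 257, 144), (292, 11, 261, 144), (296, 38, 268, 124), (300, -16, 268, 165)]
```

View pics/w4z.png

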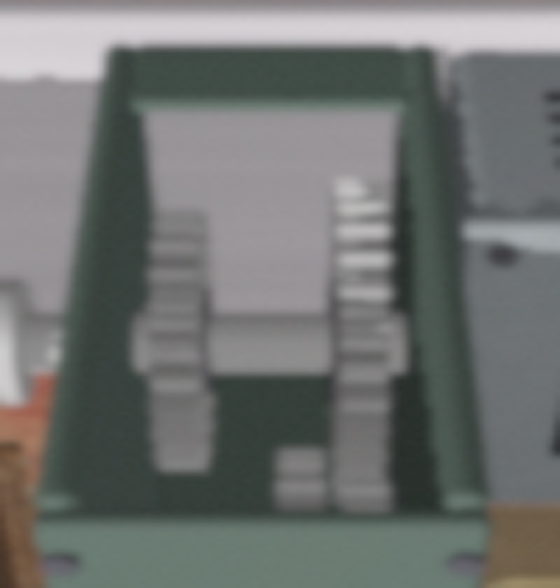

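Run:
```python
from h import *
import pickle
for n in ("scene0","side0"):
    X,Y,z=tf(pts(pickle.load(open(n+".pkl","rb"))))
    for zr in ((.12,.17),(.17,.25)):
        print(n,zr,[(round(y*1000),int(k.sum()),round(np.percentile(X[k],2)*1000) if k.sum()>5 else None) for y in np.arange(-.15,.21,.03) for k in [(abs(Y-y)<.015)&(z>zr[0])&(z<zr[1])&(X>.075)&(X<.4)]])
```

```text
scene0 (0.12, 0.17) [(-150, 507, 124), (-120, 122, 122), (-90, 185, 107), (-60, 161, 110), (-30, 202, 125), (0, 37, 125), (30, 109, 160), (60, 126, 146), (90, 92, 160), (120, 96, 162), (150, 39, 163), (180, 0, None)]
scene0 (0.17, 0.25) [(-150, 995, 126), (-120, 811, 123), (-90, 795, 122), (-60, 772, 124), (-30, 785, 125), (0, 742, 129), (30, 560, 151), (60, 547, 152), (90, 461, 152), (120, 597, 153), (150, 427, 153), (180, 2, None)]
side0 (0.12, 0.17) [(-150, 787, 127), (-120, 75, 121), (-90, 77, 107), (-60, 51, 109), (-30, 107, 123), (0, 38, 126), (30, 6, 159), (60, 79, 144), (90, 42, 159), (120, 56, 162), (150, 19, 163), (180, 0, None)]
side0 (0.17, 0.25) [(-150, 971, 129), (-120, 348, 122), (-90, 325, 121), (-60, 322, 123), (-30, 332, 124), (0, 332, 128), (30, 258, 150), (60, 221, 150), (90, 180, 151), (120, 171, 151), (150, 122, 152), (180, 1, None)]
```

The pinion sits at y of about 245–248 mm, so it is butting and not in mesh. I'll press the far rim down slowly.

Emit:
servo_tool(
  series="1 -0.146 -0.144 0.175 0 35 0;1 -0.146 -0.144 0.175 0 35 0;1 -0.146 -0.144 0.175 0 35 0;1 -0.146 -0.144 0.175 0 35 0;1 -0.146 -0.144 0.175 0 35 0;1 -0.146 -0.144 0.175 0 35 0;1 -0.146 -0.144 0.175 0 35 0;1 -0.146 -0.144 0.175 0 35 0;1 -0.146 -0.144 0.175 0 35 0;1 -0.146 -0.144 0.175 0 35 0;1 -0.146 -0.144 0.175 0 35 0;1 -0.146 -0.144 0.175 0 35 0",
)

```text
time_s: 13.02
eef_pos: [0.5433, 0.1191, 0.2485]
eef_rot: [0.001, -0.01, 1.0, 0.0]
wrist_force: [-0.3, -0.5, 0.0]
opening: -0.002
grasp_force: 0.0
```

Emit:
servo_tool(
  series="1 0 0 0.03 0 0 0;1 0 0 0.055 0 0 0;1 0 0 0.07 0 0 0;1 0 0 0.08 0 0 0;1 0 0 0.086 0 0 0;1 0 0 0.09 0 0 0;1 0 0 0.093 0 0 0;1 0 0 0.095 0 0 0;1 0 0 0.097 0 0 0;1 0 0 0.098 0 0 0;1 0 0 0.099 0 0 0;1 0 0 0.1 0 0 0",
)

```text
time_s: 14.02
eef_pos: [0.5445, 0.1187, 0.1484]
eef_rot: [0.001, -0.01, 1.0, 0.0]
wrist_force: [0.6, 0.3, 4.2]
opening: -0.003
grasp_force: 1.7
```

Emit:
servo_tool(
  series="1 0 0 0.0005 0 0 0;1 0 0 0.001 0 0 0;1 0 0 0.0015 0 0 0;1 0 0 0.002 0 0 0;1 0 0 0.0025 0 0 0;1 0 0 0.003 0 0 0;1 0 0 0.0035 0 0 0;1 0 0 0.004 0 0 0;1 0 0 0.0045 0 0 0;1 0 0 0.005 0 0 0;1 0 0 0.0055 0 0 0;1 0 0 0.006 0 0 0",
)

```text
time_s: 15.02
eef_pos: [0.5459, 0.1187, 0.1446]
eef_rot: [0.002, -0.01, 1.0, -0.0]
wrist_force: [-1.2, 0.8, 19.4]
opening: 0.002
grasp_force: 9.9
```

Emit:
servo_tool(
  series="1 0 0 0.0005 0 0 0;1 0 0 0.001 0 0 0;1 0 0 0.0015 0 0 0;1 0 0 0.002 0 0 0;1 0 0 0.0025 0 0 0;1 0 0 0.003 0 0 0;1 0 0 0.0035 0 0 0;1 0 0 0.004 0 0 0",
)

```text
time_s: 15.68
eef_pos: [0.5465, 0.1188, 0.1431]
eef_rot: [0.003, -0.01, 1.0, -0.0]
wrist_force: [-7.7, -0.9, 36.9]
opening: -0.0
grasp_force: 18.4
```

Emit:
servo_tool(
  series="1 0 0 -0.03 0 0 0;1 0 0 -0.07 0 0 0;1 0 0 -0.11 0 0 0;-1 0 0 -0.15 0 0 0;-1 0.225 0.14 -0.16 0 -35 0;-1 0.225 0.14 -0.16 0 -35 0;-1 0.225 0.14 -0.16 0 -35 0;-1 0.225 0.14 -0.16 0 -35 0;-1 0.225 0.14 -0.16 0 -35 0;-1 0.225 0.14 -0.16 0 -35 0;-1 0.225 0.14 -0.16 0 -35 0;-1 0.225 0.14 -0.16 0 -35 0",
)

```text
time_s: 16.68
eef_pos: [0.3119, 0.2557, 0.2963]
eef_rot: [0.3, -0.012, 0.954, 0.004]
wrist_force: [0.6, -0.6, 0.0]
opening: 0.994
grasp_force: 0.0
```

```bash
cat >> h.py <<'E'
def pinion(c):
    X,Y,z=tf(pts(c)); k=(abs(X-.01)<.012)&(z>.128)&(z<.155)&(Y>.225)&(Y<.275); h,e=np.histogram(Y[k]*1000,np.arange(225,276,2)); return list(zip(e.astype(int).tolist(),h.tolist()))
E
python3 - <<'E'
from h import *
import pickle
print(tool().round(3)[:3,3],obs()["time_s"])
print(pinion(pickle.load(open("w4.pkl","rb"))))
c=cam("wrist"); print(pinion(c)); print("w",floor_tilt(c)); pickle.dump(c,open("w5.pkl","wb"))
for n in ("scene",): print(n,floor_tilt(cam(n)))
cv2.imwrite("pics/w5z.png",cv2.resize(c["img"][90:245,205:325,::-1],None,fx=5,fy=3.8,interpolation=cv2.INTER_CUBIC))
E
```

```text
[0.312 0.256 0.296] 16.6833
[(225, 0), (227, 0), (229, 0), (231, 0), (233, 0), (235, 0), (237, 0), (239, 12), (241, 25), (243, 25), (245, 13), (247, 25), (249, 13), (251, 2), (253, 20), (255, 24), (257, 20), (259, 22), (261, 26), (263, 3), (265, 0), (267, 22), (269, 0), (271, 0), (273, 0)]
[(225, 0), (227, 0), (229, 0), (231, 0), (233, 0), (235, 0), (237, 0), (239, 14), (241, 31), (243, 17), (245, 29), (247, 31), (249, 14), (251, 7), (253, 32), (255, 28), (257, 28), (259, 38), (261, 30), (263, 11), (265, 0), (267, 30), (269, 0), (271, 0), (273, 0)]
w [(-0.114, 87, -0.118, 0.0948), (-0.038, 401, -0.112, 0.0949), (0.038, 566, -0.119, 0.0948), (0.114, 556, -0.119, 0.0947)]
scene [(-0.114, 103, -0.101, 0.0933), (-0.038, 100, -0.116, 0.094), (0.038, 90, -0.108, 0.0933), (0.114, 93, -0.143, 0.0935)]
```

View pics/w5z.png

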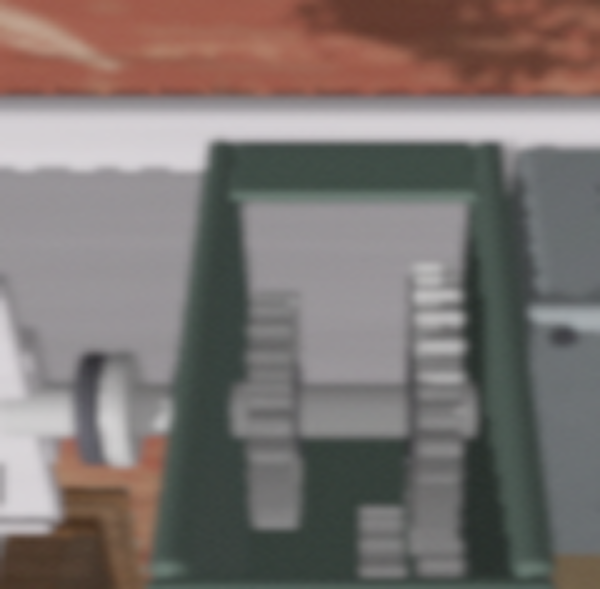

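Run:
```python
from h import *
import pickle
for n in ("w4","w5"):
    c=pickle.load(open(n+".pkl","rb")); X,Y,z=tf(pts(c)); r=np.hypot(X,z-.09); base=(Y>.205)&(Y<.266)&(X<.04)&(z<.185)&(X>-.06)
    for nm,k in (("wheel r36-48",base&(r>.036)&(r<.048)&(X<-.02)),("pinion r>51",base&(r>.051)&(r<.09)&(X>-.01))):
        print(n,nm,k.sum(),np.histogram(Y[k]*1000,np.arange(205,268,3)))
```

```text
w4 wheel r36-48 660 (array([  1,  74,   8,  33,  41,  33,  12,   0,   0,   0,   0,   0,   0,
         0,   0,  50, 115, 135, 143,  15]), array([205, 208, 211, 214, 217, 220, 223, 226, 229, 232, 235, 238, 241,
       244, 247, 250, 253, 256, 259, 262, 265]))
w4 pinion r>51 885 (array([ 4, 66, 26, 28, 26, 43, 53, 55, 54, 56, 58, 73, 76, 67, 78, 53, 17,
       18, 20, 12]), array([205, 208, 211, 214, 217, 220, 223, 226, 229, 232, 235, 238, 241,
       244, 247, 250, 253, 256, 259, 262, 265]))
w5 wheel r36-48 645 (array([  1,  60,   2,  44,  44,  39,  12,   0,   0,   0,   0,   0,   0,
         0,   0,  45, 113, 133, 136,  16]), array([205, 208, 211, 214, 217, 220, 223, 226, 229, 232, 235, 238, 241,
       244, 247, 250, 253, 256, 259, 262, 265]))
w5 pinion r>51 962 (array([ 2, 88, 28, 28, 26, 40, 52, 54, 55, 57, 53, 64, 82, 72, 81, 57, 39,
       25, 30, 24]), array([205, 208, 211, 214, 217, 220, 223, 226, 229, 232, 235, 238, 241,
       244, 247, 250, 253, 256, 259, 262, 265]))
```

Everything is consistent with mesh. The visible pinion is the fast one, at y 245, which puts the slow one near 258.5 beside the slow wheel. The carrier also locks with 0.055 rad of play about -0.143. Next, the panels.

Emit:
servo_tool(
  series="-1 -0.191 -0.62 0.031 0 35 0;-1 -0.191 -0.62 0.031 0 35 0;-1 -0.191 -0.62 0.031 0 35 0;-1 -0.191 -0.62 0.031 0 35 0;-1 -0.191 -0.62 0.031 0 35 0;-1 -0.191 -0.62 0.031 0 35 0;-1 -0.191 -0.62 0.031 0 35 0;-1 -0.191 -0.62 0.031 0 35 0;-1 -0.191 -0.62 0.031 0 35 0;-1 -0.191 -0.62 0.031 0 35 0;-1 -0.191 -0.62 0.031 0 35 0;-1 -0.191 -0.62 0.031 0 35 0",
)

```text
time_s: 17.78
eef_pos: [0.4487, -0.1893, 0.356]
eef_rot: [-0.001, -0.008, 1.0, 0.001]
wrist_force: [0.3, -0.2, 0.1]
opening: 1.006
grasp_force: 0.0
```

```bash
python3 -c "
from h import *
print(tool().round(3))"
```

```text
[[-1.    -0.016 -0.001  0.449]
 [-0.016  1.     0.001 -0.189]
 [ 0.001  0.002 -1.     0.356]
 [ 0.     0.     0.     1.   ]]
```

Emit:
servo_tool(
  series="-1 -0.05 -0.17 -0.03 0 0 0;-1 -0.05 -0.17 -0.03 0 0 0;-1 -0.05 -0.17 -0.03 0 0 0;-1 -0.05 -0.17 -0.03 0 0 0;-1 -0.05 -0.17 -0.03 0 0 0;-1 -0.05 -0.17 -0.03 0 0 0;-1 -0.05 -0.17 -0.03 0 0 0",
)

```text
time_s: 18.37
eef_pos: [0.5013, -0.3561, 0.3848]
eef_rot: [-0.001, -0.008, 1.0, 0.001]
wrist_force: [0.5, -0.6, -0.6]
opening: 0.998
grasp_force: 0.0
```

```bash
cat >> h.py <<'E'
def panels(c,v=True):
    hsv=cv2.cvtColor(c["img"],cv2.COLOR_RGB2HSV); P=pts(c); out=[]
    m=((hsv[...,2]<55)&(P[...,2]>.004)&(P[...,2]<.022)&(P[...,1]<-.15)).astype(np.uint8)
    m=cv2.morphologyEx(m,cv2.MORPH_OPEN,np.ones((3,3)))
    k,l,s,ce=cv2.connectedComponentsWithStats(m)
    for i in range(1,k):
        if s[i,4]<400: continue
        vv,uu=np.nonzero(l==i); q=onz(c,np.c_[uu,vv],.014)[:,:2]
        (cx,cy),(w,h),a=cv2.minAreaRect(np.float32(q*1000))
        if w<h: a+=90
        a=(a+90)%180-90
        print("blob",s[i],"c",round(cx,1),round(cy,1),"size",round(w,1),round(h,1),"yaw",round(a,1),"mean",(q.mean(0)*1000).round(1),"z",round(float(np.median(P[l==i][:,2])),4))
E
python3 - <<'E'
from h import *
print(tool().round(3)); c=cam("wrist"); panels(c); save(c,"w6"); panels(cam("scene"))
E
```

```text
[[-1.    -0.016 -0.002  0.501]
 [-0.016  1.     0.003 -0.356]
 [ 0.002  0.003 -1.     0.385]
 [ 0.     0.     0.     1.   ]]
blob [ 245  100   46  117 3099] c 490.7 -374.1 size 59.6 181.2 yaw -7.8 mean [ 486.6 -369.9] z 0.0144
blob [522 197  38  45 818] c 1105.8 -604.7 size 211.1 93.4 yaw 2.7 mean [1093.3 -608.6] z 0.0117
blob [485 296  44  21 457] c 738.1 -602.0 size 60.4 125.5 yaw -58.6 mean [ 739.5 -607.2] z 0.0119
blob [384 306  26  32 505] c 535.8 -380.9 size 88.6 43.5 yaw 6.7 mean [ 535.5 -380.8] z 0.0125
blob [358 330  31  32 546] c 443.9 -361.7 size 43.4 88.0 yaw -5.9 mean [ 442.4 -361.4] z 0.0121
```

View pics/w6.png

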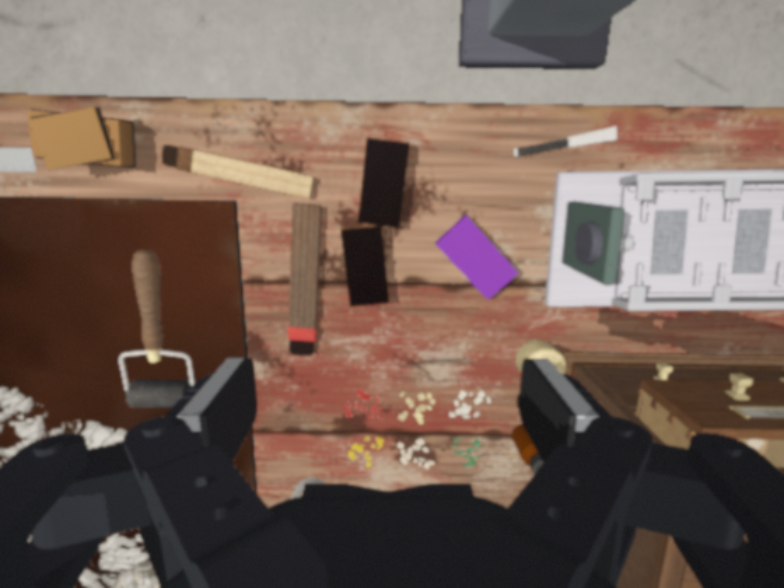

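The wrist view shows two panels, at (384,183) and (366,266), nearly end to end. The far one has been knocked about 4 cm towards the robot. The purple look-alike is at (477,257).

Run:
```python
from h import *
T=tool(); c=cam("wrist"); hsv=cv2.cvtColor(c["img"],cv2.COLOR_RGB2HSV); P=pts(c)
m=(hsv[...,2]<55)&(P[...,2]>.008)&(P[...,2]<.022); m[:90]=0;m[225:]=0;m[:,:235]=0;m[:,300:]=0
for r in range(150,172,2): print(r,m[r].sum(),end=" ")
m2=cv2.erode(m.astype(np.uint8),np.ones((5,5))); k,l,s,ce=cv2.connectedComponentsWithStats(m2)
for i in range(1,k):
    if s[i,4]<200: continue
    vv,uu=np.nonzero(l==i); q=onz(c,np.c_[uu,vv],.014)[:,:2]; (cx,cy),(w,h),a=cv2.minAreaRect(np.float32(q*1000))
    if w<h:a+=90
    a=(a+90)%180-90
    yt=np.degrees(np.arctan2(T[1,0],T[0,0])); yt=(yt+90)%180-90
    g=np.array([cx/1000,cy/1000,.0]); d=T[:3,:3].T@(g-T[:3,3])
    print("\n",s[i],cx.__round__(1),cy.__round__(1),round(w,1),round(h,1),"yaw",round(a,1),"turn z",round(-(a-yt),1),"shift tool",d.round(4))
```

```text
150 28 152 29 154 29 156 29 158 20 160 12 162 8 164 27 166 27 168 27 170 28 
 [ 258  102   30   57 1151] 445.6 -360.8 36.8 81.5 yaw -6.3 turn z 7.3 shift tool [ 0.0557 -0.0066  0.3858]

 [ 246  164   28   51 1009] 536.3 -380.7 79.2 36.6 yaw 6.4 turn z -5.3 shift tool [-0.0345 -0.0282  0.3857]
```

Emit:
servo_tool(
  series="-0.4 0.056 -0.0066 0.15 0 0 7.3;-0.4 0.056 -0.0066 0.15 0 0 7.3;-0.4 0.056 -0.0066 0.15 0 0 7.3;-0.4 0.056 -0.0066 0.15 0 0 7.3;-0.4 0.056 -0.0066 0.25 0 0 7.3;-0.4 0.056 -0.0066 0.29 0 0 7.3;-0.4 0.056 -0.0066 0.31 0 0 7.3;-0.4 0.056 -0.0066 0.32 0 0 7.3;-0.4 0.056 -0.0066 0.32 0 0 7.3;-0.4 0.056 -0.0066 0.32 0 0 7.3",
)

```text
time_s: 19.35
eef_pos: [0.4453, -0.3589, 0.0648]
eef_rot: [-0.002, 0.053, 0.999, 0.002]
wrist_force: [-0.3, -0.5, 0.4]
opening: 0.698
grasp_force: 0.0
```

Run:
```python
from h import *
print(tool().round(4)); c=cam("wrist"); save(c,"w7")
```

```text
[[-0.9943  0.1065 -0.0039  0.4453]
 [ 0.1065  0.9943  0.005  -0.3589]
 [ 0.0044  0.0046 -1.      0.0648]
 [ 0.      0.      0.      1.    ]]
```

View pics/w7.png

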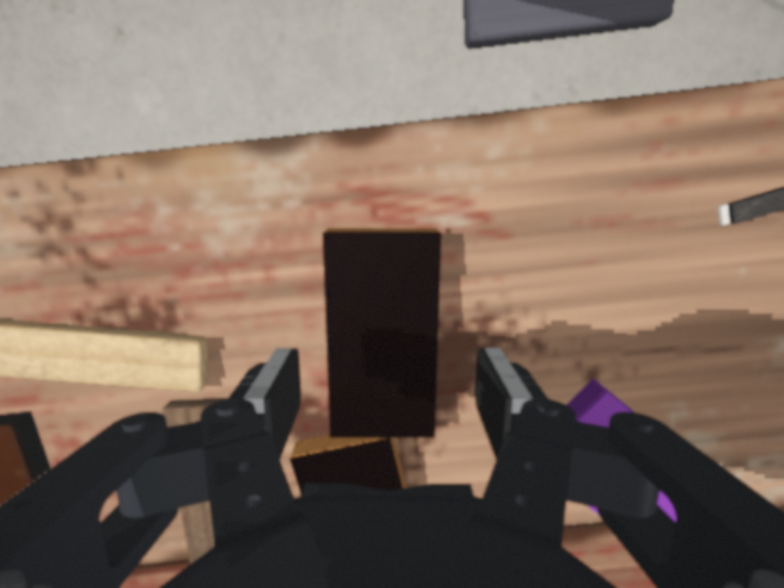

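The panel is centred between the fingers, at (382,333).

Emit:
servo_tool(
  series="-0.4 0 -0.0015 0.02 0 0 0;-0.4 0 -0.0015 0.03 0 0 0;-0.4 0 -0.0015 0.036 0 0 0;-0.4 0 -0.0015 0.039 0 0 0;-0.4 0 -0.0015 0.039 0 0 0;1 0 -0.0015 0.039 0 0 0;1 0 -0.0015 0.039 0 0 0;1 0 -0.0015 0.039 0 0 0;1 0 -0.0015 0.039 0 0 0;1 0 -0.0015 0.039 0 0 0;1 0 -0.0015 0.039 0 0 0",
)

```text
time_s: 20.32
eef_pos: [0.4472, -0.3638, 0.0293]
eef_rot: [0.001, 0.054, 0.999, -0.001]
wrist_force: [-0.1, 1.3, 5.4]
opening: 0.513
grasp_force: 61.7
```

Emit:
servo_tool(
  series="1 0 0 -0.005 0 0 0;1 0 0 -0.015 0 0 0;1 0 0 -0.03 0 0 0;1 0 0 -0.06 0 0 0;1 0 0 -0.1 0 0 0;1 0 0 -0.14 0 0 0;1 0 0 -0.18 0 0 0;1 0 0 -0.22 0 0 0;1 0 0 -0.25 0 0 0;1 0 0 -0.25 0 0 0;1 0 0 -0.25 0 0 0",
)

```text
time_s: 21.23
eef_pos: [0.4472, -0.3639, 0.2811]
eef_rot: [0.002, 0.054, 0.999, -0.002]
wrist_force: [0.1, 0.2, -1.4]
opening: 0.517
grasp_force: 61.4
```

```bash
cat >> h.py <<'E'
def plan(gx,gy,gz,yaw,pitch,T=None):
    """shift (tool axes) and rotvec deg to TCP pose; yaw deg world, pitch about turner y deg"""
    T=tool() if T is None else T
    base=np.array([[-1,0,0],[0,1,0],[0,0,-1.]])
    Rg=R.from_euler("z",yaw,degrees=True).as_matrix()@R.from_euler("y",pitch,degrees=True).as_matrix()@base
    return (T[:3,:3].T@(np.array([gx,gy,gz])-T[:3,3])).round(4), np.degrees(R.from_matrix(T[:3,:3].T@Rg).as_rotvec()).round(2)
E
python3 - <<'E'
from h import *
print(tool().round(4),obs()["opening"],obs()["grasp_force"]); c=cam("wrist"); hsv=cv2.cvtColor(c["img"],cv2.COLOR_RGB2HSV); X=(pts(c)-tool()[:3,3])@tool()[:3,:3]
m=(hsv[...,2]<50)&(X[...,2]>.0)&(X[...,2]<.025)&(abs(X[...,1])<.024)&(abs(X[...,0])<.08)
q=X[m]; print(m.sum(),q.min(0),q.max(0),np.percentile(q,[2,50,98],axis=0).round(4))
E
```

```text
[[-0.9942  0.1074  0.0037  0.4472]
 [ 0.1074  0.9942 -0.0045 -0.3639]
 [-0.0041 -0.0041 -1.      0.2811]
 [ 0.      0.      0.      1.    ]] 0.516800073299539 61.36788725852966
17296 [-4.35119823e-02 -2.39933735e-02  3.08756934e-05] [0.04623249 0.02177723 0.01501865] [[-0.0392 -0.0231  0.0092]
 [ 0.0068 -0.0015  0.0125]
 [ 0.0444  0.0205  0.0137]]
```

Emit:
servo_tool(
  series="1 -0.0036 0.04 0 0 0 0;1 -0.0036 0.08 0 0 0 0;1 -0.0036 0.12 0.02 0 -3 -4;1 -0.0036 0.16 0.04 0 -6.6 -7.5;1 -0.0036 0.2 0.06 0 -6.6 -7.5;1 -0.0036 0.235 0.075 0 -6.6 -7.5;1 -0.0036 0.258 0.08 0 -6.6 -7.5;1 -0.0036 0.2713 0.08 0 -6.6 -7.5;1 -0.0036 0.2713 0.08 0 -6.6 -7.5;1 -0.0036 0.2713 0.08 0 -6.6 -7.5;1 -0.0036 0.2713 0.08 0 -6.6 -7.5",
)

```text
time_s: 22.2
eef_pos: [0.4788, -0.0941, 0.1971]
eef_rot: [0.057, -0.012, 0.998, -0.003]
wrist_force: [-0.8, -0.6, 0.0]
opening: 0.515
grasp_force: 61.5
```

```bash
cat >> h.py <<'E'
def fwn(th,X,Y,h):
    "carrier frame (x across, y, h above spindle axis) at tilt th -> world"
    c,s=np.cos(th),np.sin(th); p=fw(X*c+h*s,Y); return np.array([p[0],p[1],.09+h*c-X*s])
E
sed -i 's/T0=np.array(\[.4885,.0195\])/T0=np.array([.489,.0195])/' h.py
python3 - <<'E'
from h import *
import pickle
T=tool(); o=obs(); print(T.round(4),o["opening"],o["grasp_force"],o["time_s"]); c=cam("wrist"); save(c,"w8"); P=pts(c); pickle.dump((c,T),open("w8.pkl","wb"))
print(floor_tilt(c))
X=(P-T[:3,3])@T[:3,:3]
hsv=cv2.cvtColor(c["img"],cv2.COLOR_RGB2HSV)
m=(hsv[...,2]<60)&(X[...,2]>.005)&(X[...,2]<.02)&(abs(X[...,1])<.021)&(abs(X[...,0])<.06); q=X[m]
p=np.linalg.lstsq(np.c_[q[:,:2],np.ones(len(q))],q[:,2],rcond=None)[0]; print("panel top plane in tool",p.round(4), q.min(0).round(4),q.max(0).round(4))
E
```

```text
[[-0.9933 -0.0228  0.1134  0.4788]
 [-0.0235  0.9997 -0.0046 -0.0941]
 [-0.1133 -0.0073 -0.9935  0.1971]
 [ 0.      0.      0.      1.    ]] 0.5153343016274141 61.460548639297485 22.2
[(-0.038, 2051, -0.117, 0.0947), (0.038, 2106, -0.117, 0.0946)]
panel top plane in tool [-0.003   0.0001  0.015 ] [-0.0426 -0.021   0.0126] [0.0471 0.021  0.0172]
```

View pics/w8.png

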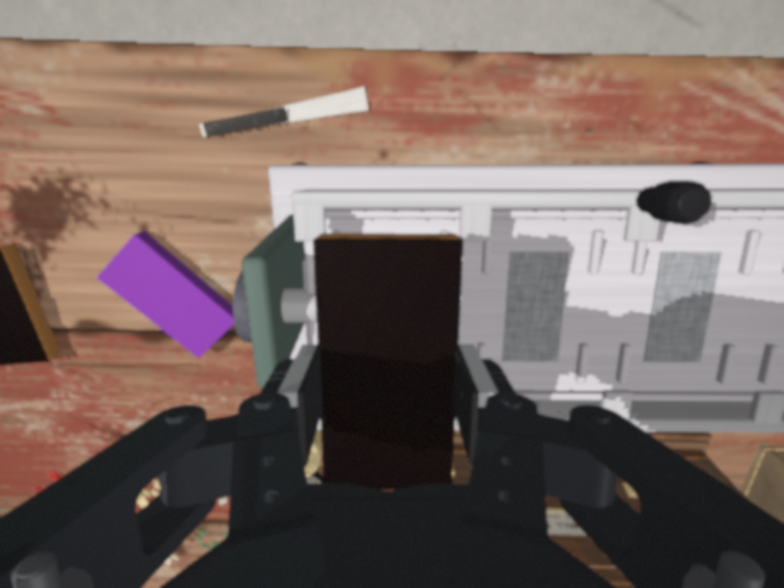

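The panel is held square, spanning (316–462, 235–490). Neighbouring pocket pads are centred near (536,305) and (683,306).

Run:
```python
from h import *
import pickle
c,T=pickle.load(open("w8.pkl","rb"))
for corners in ([(508,251),(570,252),(561,361),(503,360)],[(660,251),(719,252),(706,362),(645,361)]):
    q=np.array(corners)/1.4
    # intersect with tilted floor plane: z = .0947(centre) + .117*(X)  
    o,d=ray(c,q); n=np.array([-.117,0,.993]); p0=np.array([.489,.02,.0943]); P=o+d*(((p0-o)@n)/(d@n))[:,None]
    m=P.mean(0); print(P.round(4).tolist(), "turner",[round(float(v),4) for v in tf(m)])
g=fwn(-.117,0,-.114,.004+.029); print("TCP seat (panel ctr 0)",g.round(4),"with panel offs +.0022 toolx:",(g+[.0022,0,.0002]).round(4))
gs=g+[.0022,0,.0002]; n=np.array([-.117,0,.993])
for h in (.015,.0015): print(h,plan(*(gs+n*h),1.3,-6.7,T))
```

```text
[[0.4611, -0.0344, 0.091], [0.4609, -0.003, 0.091], [0.5201, -0.0001, 0.098], [0.5204, -0.0315, 0.098]] turner [0.0008, -0.0368, 0.0945]
[[0.4594, 0.0421, 0.0908], [0.4592, 0.0716, 0.0908], [0.5186, 0.0775, 0.0978], [0.5189, 0.0449, 0.0978]] turner [0.0009, 0.0395, 0.0943]
TCP seat (panel ctr 0) [ 0.4877 -0.0946  0.1228] with panel offs +.0022 toolx: [ 0.4899 -0.0946  0.123 ]
0.015 (array([-0.0025, -0.0002,  0.0599]), array([-0.41, -0.19,  0.06]))
0.0015 (array([-0.0026, -0.0002,  0.0734]), array([-0.41, -0.19,  0.06]))
```

Emit:
servo_tool(
  series="1 -0.0034 0.001 0.02 -0.4 0 0;1 -0.0034 0.001 0.04 -0.4 0 0;1 -0.0034 0.001 0.05 -0.4 0 0;1 -0.0034 0.001 0.056 -0.4 0 0;1 -0.0034 0.001 0.06 -0.4 0 0;1 -0.0034 0.001 0.063 -0.4 0 0;1 -0.0034 0.001 0.065 -0.4 0 0;1 -0.0034 0.001 0.067 -0.4 0 0;1 -0.0034 0.001 0.069 -0.4 0 0;1 -0.0034 0.001 0.07 -0.4 0 0;1 -0.0034 0.001 0.071 -0.4 0 0;1 -0.0034 0.001 0.071 -0.4 0 0",
)

```text
time_s: 23.25
eef_pos: [0.4908, -0.0929, 0.1276]
eef_rot: [0.057, -0.012, 0.998, 0.0]
wrist_force: [0.0, 0.5, -0.1]
opening: 0.517
grasp_force: 61.5
```

Emit:
servo_tool(
  series="1 0 0 0.001 0 0 0;1 0 0 0.002 0 0 0;1 0 0 0.003 0 0 0;1 0 0 0.003 0 0 0",
)

```text
time_s: 23.58
eef_pos: [0.491, -0.0929, 0.1245]
eef_rot: [0.057, -0.012, 0.998, 0.0]
wrist_force: [-0.7, -0.2, -0.8]
opening: 0.515
grasp_force: 61.5
```

Emit:
servo_tool(
  series="1 0 0 0.0006 0 0 0;1 0 0 0.0012 0 0 0;1 0 0 0.0018 0 0 0;1 0 0 0.0018 0 0 0",
)

```text
time_s: 23.92
eef_pos: [0.4913, -0.093, 0.1231]
eef_rot: [0.057, -0.012, 0.998, 0.0]
wrist_force: [-3.6, 0.5, 3.5]
opening: 0.515
grasp_force: 61.9
```

Emit:
servo_tool(
  series="-0.25 0 0 0 0 0 0;-0.25 0 0 0 0 0 0;-0.25 0 0 0 0 0 0;-0.25 0 0 -0.005 0 0 0;-0.25 0 0 -0.02 0 0 0;-0.25 0 0 -0.05 0 0 0;-0.25 0 0 -0.09 0 0 0;-0.25 0 0 -0.13 0 0 0;-0.25 0 0 -0.17 0 0 0;-0.25 0 0 -0.2 0 0 0;-0.25 0 0 -0.2 0 0 0",
)

```text
time_s: 24.83
eef_pos: [0.4707, -0.0947, 0.3298]
eef_rot: [0.063, -0.012, 0.998, -0.003]
wrist_force: [-1.0, -0.2, 0.7]
opening: 0.626
grasp_force: 0.0
```

```bash
cat >> h.py <<'E'
def seated(c):
    "dark panel tops within carrier: centre/tilt/height in carrier frame"
    X,Y,z=tf(pts(c)); hsv=cv2.cvtColor(c["img"],cv2.COLOR_RGB2HSV)
    for i,y0 in enumerate((.114,.038,-.038,-.114)):
        k=(hsv[...,2]<70)&(abs(Y-y0)<.034)&(abs(X)<.05)&(z>.095)&(z<.125)
        if k.sum()<150: print("pocket",i+1,"no panel",k.sum()); continue
        x,y,h=X[k],Y[k],z[k]; p=np.linalg.lstsq(np.c_[x,y-y0,np.ones(len(x))],h,rcond=None)[0]; r=abs(np.c_[x,y-y0,np.ones(len(x))]@p-h)<.003
        x,y,h=x[r],y[r],h[r]; p=np.linalg.lstsq(np.c_[x,y-y0,np.ones(len(x))],h,rcond=None)[0]
        print("pocket",i+1,len(x),"tiltx %.3f slope y %.3f ctr z %.4f"%(-p[0],p[1],p[2]),"X",np.percentile(x,[1,99]).round(4),"Y",(np.percentile(y,[1,99])-y0).round(4))
E
python3 - <<'E'
from h import *
print(tool().round(3),obs()["time_s"]); c=cam("wrist"); print(floor_tilt(c)); seated(c); panels(cam("scene")); seated(cam("scene"))
E
```

```text
[[-0.992 -0.024  0.126  0.471]
 [-0.024  1.    -0.004 -0.095]
 [-0.126 -0.007 -0.992  0.33 ]
 [ 0.     0.     0.     1.   ]] 24.8333
[(-0.114, 941, -0.118, 0.1082), (-0.038, 889, -0.118, 0.0947), (0.038, 893, -0.118, 0.0947), (0.114, 913, -0.125, 0.0946)]
pocket 1 no panel 0
pocket 2 no panel 0
pocket 3 no panel 0
pocket 4 3156 tiltx -0.118 slope y -0.001 ctr z 0.1082 X [-0.0443  0.0411] Y [-0.0204  0.0227]
blob [ 513  194   47   52 1569] c 1087.7 -593.2 size 265.8 116.2 yaw 5.8 mean [1095.  -590.2] z 0.0119
blob [ 473  273   57   49 1244] c 754.9 -570.9 size 145.9 163.3 yaw -51.5 mean [ 738.6 -576.4] z 0.0113
blob [384 306  25  32 506] c 536.2 -381.1 size 88.0 43.9 yaw 6.7 mean [ 535.7 -380.9] z 0.0123
blob [534 355  26  65 996] c 577.5 -752.0 size 175.9 56.4 yaw 14.8 mean [ 564.5 -764.2] z 0.0115
pocket 1 no panel 0
pocket 2 no panel 0
pocket 3 no panel 0
pocket 4 367 tiltx -0.120 slope y -0.008 ctr z 0.1068 X [-0.0452  0.0409] Y [-0.0213  0.0221]
```

The first panel is seated flat in pocket 4.

Run:
```python
from h import *
for z in (.25,.065): print(z,plan(.5363,-.3807,z,6.4,0))
```

```text
0.25 (array([-0.0527, -0.2889,  0.0782]), array([-0.33,  6.59, -5.04]))
0.065 (array([-0.0315, -0.2887,  0.262 ]), array([-0.33,  6.59, -5.04]))
```

Emit:
servo_tool(
  series="-0.4 -0.053 -0.289 0.078 -0.3 6.6 -5;-0.4 -0.053 -0.289 0.078 -0.3 6.6 -5;-0.4 -0.053 -0.289 0.078 -0.3 6.6 -5;-0.4 -0.053 -0.289 0.078 -0.3 6.6 -5;-0.4 -0.053 -0.289 0.078 -0.3 6.6 -5;-0.4 -0.053 -0.289 0.078 -0.3 6.6 -5;-0.4 -0.053 -0.289 0.078 -0.3 6.6 -5;-0.4 -0.053 -0.289 0.078 -0.3 6.6 -5;-0.4 -0.053 -0.289 0.078 -0.3 6.6 -5;-0.4 -0.053 -0.289 0.078 -0.3 6.6 -5",
)

```text
time_s: 25.82
eef_pos: [0.5358, -0.3802, 0.2475]
eef_rot: [-0.002, -0.055, 0.998, 0.002]
wrist_force: [-0.2, 0.4, 0.7]
opening: 0.703
grasp_force: 0.0
```

Emit:
servo_tool(
  series="-0.4 0 0 0.04 0 0 0;-0.4 0 0 0.08 0 0 0;-0.4 0 0 0.11 0 0 0;-0.4 0 0 0.13 0 0 0;-0.4 0 0 0.14 0 0 0;-0.4 0 0 0.14 0 0 0;-0.4 0 0 0.14 0 0 0",
)

```text
time_s: 26.4
eef_pos: [0.5372, -0.3801, 0.1112]
eef_rot: [-0.0, -0.056, 0.998, -0.0]
wrist_force: [1.1, -0.0, 0.1]
opening: 0.7
grasp_force: 0.0
```

Run:
```python
from h import *
T=tool(); print(T.round(4)); c=cam("wrist"); hsv=cv2.cvtColor(c["img"],cv2.COLOR_RGB2HSV); P=pts(c)
m=((hsv[...,2]<55)&(P[...,2]>.008)&(P[...,2]<.022)&(np.hypot(P[...,0]-.536,P[...,1]+.381)<.07)).astype(np.uint8)
k,l,s,ce=cv2.connectedComponentsWithStats(m); i=1+np.argmax(s[1:,4]); vv,uu=np.nonzero(l==i); q=onz(c,np.c_[uu,vv],.014)[:,:2]
(cx,cy),(w,h),a=cv2.minAreaRect(np.float32(q*1000)); print(s[i],cx,cy,w,h,a)
a=(a+(90 if w<h else 0)+90)%180-90
print(plan(cx/1000,cy/1000,.026,a,0))
```

```text
[[-9.937e-01 -1.119e-01 -1.000e-04  5.372e-01]
 [-1.119e-01  9.937e-01 -6.000e-04 -3.801e-01]
 [ 1.000e-04 -6.000e-04 -1.000e+00  1.112e-01]
 [ 0.000e+00  0.000e+00  0.000e+00  1.000e+00]]
[ 245  158   65  118 7256] 537.0257568359375 -380.8217468261719 87.53736877441406 45.4218635559082 6.2540812492370605
(array([0.0008, 0.0004, 0.0864]), array([-0.14,  0.07,  0.16]))
```

Emit:
servo_tool(
  series="-0.4 0 0 0.035 0 0 0;-0.4 0 0 0.06 0 0 0;-0.4 0 0 0.073 0 0 0;-0.4 0 0 0.079 0 0 0;-0.4 0 0 0.082 0 0 0;-0.4 0 0 0.082 0 0 0;1 0 0 0.082 0 0 0;1 0 0 0.082 0 0 0;1 0 0 0.082 0 0 0;1 0 0 0.082 0 0 0;1 0 0 0.082 0 0 0;1 0 0 0.082 0 0 0",
)

```text
time_s: 27.45
eef_pos: [0.538, -0.3822, 0.0307]
eef_rot: [0.001, -0.056, 0.998, -0.002]
wrist_force: [-0.6, 0.5, 6.8]
opening: 0.513
grasp_force: 61.8
```

Emit:
servo_tool(
  series="1 0 0 -0.005 0 0 0;1 0 0 -0.015 0 0 0;1 0 0 -0.03 0 0 0;1 0 0 -0.06 0 0 0;1 0 0 -0.1 0 0 0;1 0 0 -0.14 0 0 0;1 0 0 -0.18 0 0 0;1 0 0 -0.22 0 0 0;1 0 0 -0.25 0 0 0;1 0 0 -0.25 0 0 0;1 0 0 -0.25 0 0 0",
)

```text
time_s: 28.37
eef_pos: [0.5377, -0.3817, 0.2829]
eef_rot: [0.002, -0.056, 0.998, -0.003]
wrist_force: [0.1, 0.4, -2.2]
opening: 0.518
grasp_force: 61.3
```

```bash
cat >> h.py <<'E'
def held():
    T=tool(); c=cam("wrist"); X=(pts(c)-T[:3,3])@T[:3,:3]; hsv=cv2.cvtColor(c["img"],cv2.COLOR_RGB2HSV)
    m=(hsv[...,2]<60)&(X[...,2]>.005)&(X[...,2]<.02)&(abs(X[...,1])<.021)&(abs(X[...,0])<.06); q=X[m]
    if len(q)<500: print("held? no",len(q)); return c
    p=np.linalg.lstsq(np.c_[q[:,:2],np.ones(len(q))],q[:,2],rcond=None)[0]; print("held top plane",len(q),p.round(4), q.min(0).round(4),q.max(0).round(4)); return c
E
python3 - <<'E'
from h import *
T=tool(); print(T.round(4),obs()["opening"]); held()
n=np.array([-.118,0,.993]); g=fwn(-.118,0,.114,.004+.029)+[.0030,.001,.0002]; print(g)
for h in (.09,): print(plan(*(g+n*h),1.3,-6.76))
E
```

```text
[[-0.9938 -0.1109  0.0044  0.5377]
 [-0.1109  0.9938 -0.0053 -0.3817]
 [-0.0038 -0.0058 -1.      0.2829]
 [ 0.      0.      0.      1.    ]] 0.5177825350660092
held top plane 15416 [-0.0035 -0.0021  0.0165] [-0.044  -0.021   0.0138] [0.0449 0.021  0.019 ]
[0.48552967 0.13438252 0.12297052]
(array([0.0045, 0.5191, 0.0665]), array([ 0.19, -6.7 ,  5.06]))
```

Emit:
servo_tool(
  series="1 0.0045 0.04 -0.02 0 0 0;1 0.0055 0.08 -0.02 0 0 0;1 0.0055 0.12 -0.02 0 -2 2;1 0.0055 0.16 -0.02 0.2 -4 3;1 0.0055 0.2 -0.02 0.2 -6.7 5;1 0.0055 0.24 -0.02 0.2 -6.7 5;1 0.0055 0.28 -0.02 0.2 -6.7 5;1 0.0055 0.32 -0.02 0.2 -6.7 5;1 0.0055 0.36 -0.02 0.2 -6.7 5;1 0.0055 0.4 -0.01 0.2 -6.7 5;1 0.0055 0.43 0 0.2 -6.7 5;1 0.0055 0.45 0.01 0.2 -6.7 5",
)

```text
time_s: 29.42
eef_pos: [0.4793, 0.0687, 0.266]
eef_rot: [0.057, -0.013, 0.998, 0.002]
wrist_force: [-0.5, -0.4, -1.0]
opening: 0.515
grasp_force: 61.4
```

Run:
```python
from h import *
T=tool(); print(T.round(4),obs()["opening"]); c=held(); print(floor_tilt(c))
n=np.array([-.118,0,.993]); g=fwn(-.118,0,.114,.004+.0305)+[.0013,.001,.0002]; print(g)
for h in (.07,.02,.0015): print(plan(*(g+n*h),1.3,-6.76))
```

```text
[[-0.9933 -0.0259  0.1128  0.4793]
 [-0.0255  0.9997  0.0053  0.0687]
 [-0.1129  0.0024 -0.9936  0.266 ]
 [ 0.      0.      0.      1.    ]] 0.5147287475758916
held top plane 15458 [-0.0029 -0.0018  0.0164] [-0.044  -0.021   0.0141] [0.0452 0.021  0.0186]
[(-0.114, 1433, -0.117, 0.1083), (-0.038, 1302, -0.117, 0.0948), (0.038, 253, -0.097, 0.0943), (0.114, 1293, -0.118, 0.0947)]
[0.48365313 0.13437851 0.12446009]
(array([0.0083, 0.0633, 0.0694]), array([ 0.29, -0.5 ,  0.21]))
(array([0.0079, 0.0629, 0.1194]), array([ 0.29, -0.5 ,  0.21]))
(array([0.0077, 0.0628, 0.1379]), array([ 0.29, -0.5 ,  0.21]))
```

Emit:
servo_tool(
  series="1 0.008 0.035 0 0.3 -0.5 0.2;1 0.008 0.0628 0.02 0.3 -0.5 0.2;1 0.008 0.0628 0.05 0.3 -0.5 0.2;1 0.008 0.0628 0.08 0.3 -0.5 0.2;1 0.008 0.0628 0.1 0.3 -0.5 0.2;1 0.008 0.0628 0.115 0.3 -0.5 0.2;1 0.008 0.0628 0.122 0.3 -0.5 0.2;1 0.008 0.0628 0.127 0.3 -0.5 0.2;1 0.008 0.0628 0.127 0.3 -0.5 0.2;1 0.008 0.0628 0.127 0.3 -0.5 0.2;1 0.008 0.0628 0.127 0.3 -0.5 0.2",
)

```text
time_s: 30.38
eef_pos: [0.4874, 0.1288, 0.1422]
eef_rot: [0.063, -0.01, 0.998, -0.001]
wrist_force: [0.2, 0.0, -1.1]
opening: 0.514
grasp_force: 61.5
```

Run:
```python
from h import *
T=tool(); print(T.round(4),obs()["wrist_force"])
n=np.array([-.118,0,.993]); g=fwn(-.118,0,.114,.004+.0305)+[.0013,.001,.0002]
for h in (.0015,0): print(plan(*(g+n*h),1.3,-6.76))
```

```text
[[-0.9918 -0.0195  0.1266  0.4874]
 [-0.0198  0.9998 -0.001   0.1288]
 [-0.1265 -0.0035 -0.992   0.1422]
 [ 0.      0.      0.      1.    ]] [ 0.2465235   0.04849291 -1.08158215]
(array([0.0058, 0.0058, 0.0156]), array([-0.22,  0.51, -0.16]))
(array([0.0059, 0.0058, 0.0171]), array([-0.22,  0.51, -0.16]))
```

Emit:
servo_tool(
  series="1 0.0058 0.0058 0.002 -0.2 0.5 -0.1;1 0.0058 0.0058 0.004 -0.2 0.5 -0.1;1 0.0058 0.0058 0.004 -0.2 0.5 -0.1;1 0.0058 0.0058 0.004 -0.2 0.5 -0.1",
)

```text
time_s: 30.72
eef_pos: [0.4814, 0.1346, 0.1366]
eef_rot: [0.058, -0.011, 0.998, 0.0]
wrist_force: [0.9, -0.4, -1.0]
opening: 0.509
grasp_force: 61.5
```

Run:
```python
from h import *
T=tool(); print(T[:3,3].round(4),obs()["wrist_force"])
n=np.array([-.118,0,.993]); g=fwn(-.118,0,.114,.004+.0305)+[.0013,.001,.0002]
for h in (.0015,0): print(plan(*(g+n*h),1.3,-6.76))
```

```text
[0.4814 0.1346 0.1366] [ 0.93893807 -0.36680307 -1.02929323]
(array([-0.0009, -0.0003,  0.0108]), array([-0.02, -0.07, -0.02]))
(array([-0.0009, -0.0003,  0.0123]), array([-0.02, -0.07, -0.02]))
```

Emit:
servo_tool(
  series="1 -0.0009 -0.0003 0.004 0 0 0;1 -0.0009 -0.0003 0.006 0 0 0;1 -0.0009 -0.0003 0.008 0 0 0;1 -0.0009 -0.0003 0.0095 0 0 0;1 -0.0009 -0.0003 0.0105 0 0 0;1 -0.0009 -0.0003 0.0105 0 0 0",
)

```text
time_s: 31.22
eef_pos: [0.4834, 0.1342, 0.1258]
eef_rot: [0.058, -0.011, 0.998, 0.0]
wrist_force: [0.4, 0.1, -0.1]
opening: 0.51
grasp_force: 61.5
```

Emit:
servo_tool(
  series="1 0 0 0.0006 0 0 0;1 0 0 0.0012 0 0 0;1 0 0 0.0018 0 0 0;1 0 0 0.0018 0 0 0",
)

```text
time_s: 31.55
eef_pos: [0.4838, 0.1343, 0.1244]
eef_rot: [0.058, -0.011, 0.998, 0.0]
wrist_force: [-0.4, 0.4, 0.8]
opening: 0.512
grasp_force: 61.6
```

Emit:
servo_tool(
  series="-0.25 0 0 0 0 0 0;-0.25 0 0 0 0 0 0;-0.25 0 0 0 0 0 0;-0.25 0 0 -0.005 0 0 0;-0.25 0 0 -0.02 0 0 0;-0.25 0 0 -0.05 0 0 0;-0.25 0 0 -0.09 0 0 0;-0.25 0 0 -0.13 0 0 0;-0.25 0 0 -0.17 0 0 0;-0.25 0 -0.05 -0.2 0 0 0;-0.25 0 -0.1 -0.2 0 0 0;-0.25 0 -0.1 -0.2 0 0 0",
)

```text
time_s: 32.55
eef_pos: [0.4633, 0.0317, 0.3263]
eef_rot: [0.061, -0.012, 0.998, -0.001]
wrist_force: [-0.3, 0.1, -1.4]
opening: 0.624
grasp_force: 0.0
```

Run:
```python
from h import *
import pickle
print(tool().round(4),obs()["time_s"]); c=cam("wrist"); pickle.dump((c,tool()),open("w9.pkl","wb")); print(floor_tilt(c)); seated(c); seated(cam("scene"))
g=cv2.cvtColor(c["img"],cv2.COLOR_RGB2GRAY); X,Y,z=tf(pts(c))
k=(g<60)&(z>.112)&(z<.15)&(abs(X+.06)<.025)&(abs(Y)<.05); print("knob",k.sum(),[ (round(float(a[k].min()),4),round(float(np.median(a[k])),4),round(float(a[k].max()),4)) for a in (X,Y,z)])
save(c,"w9")
```

```text
[[-0.9923 -0.0229  0.1216  0.4633]
 [-0.023   0.9997 -0.      0.0317]
 [-0.1216 -0.0028 -0.9926  0.3263]
 [ 0.      0.      0.      1.    ]] 32.55
[(-0.114, 941, -0.117, 0.1083), (-0.038, 874, -0.119, 0.0948), (0.038, 873, -0.12, 0.0947), (0.114, 943, -0.119, 0.1081)]
pocket 1 3161 tiltx -0.117 slope y -0.001 ctr z 0.1081 X [-0.0441  0.0406] Y [-0.0215  0.0216]
pocket 2 no panel 0
pocket 3 no panel 0
pocket 4 3117 tiltx -0.118 slope y -0.001 ctr z 0.1083 X [-0.044   0.0401] Y [-0.0194  0.0233]
pocket 1 327 tiltx -0.116 slope y -0.001 ctr z 0.1070 X [-0.045   0.0424] Y [-0.0223  0.0212]
pocket 2 no panel 0
pocket 3 no panel 0
pocket 4 386 tiltx -0.120 slope y -0.019 ctr z 0.1070 X [-0.0453  0.0398] Y [-0.0218  0.0222]
knob 165 [(-0.0682, -0.062, -0.0565), (-0.0037, 0.0019, 0.0084), (0.135, 0.1388, 0.141)]
```

View pics/w9.png

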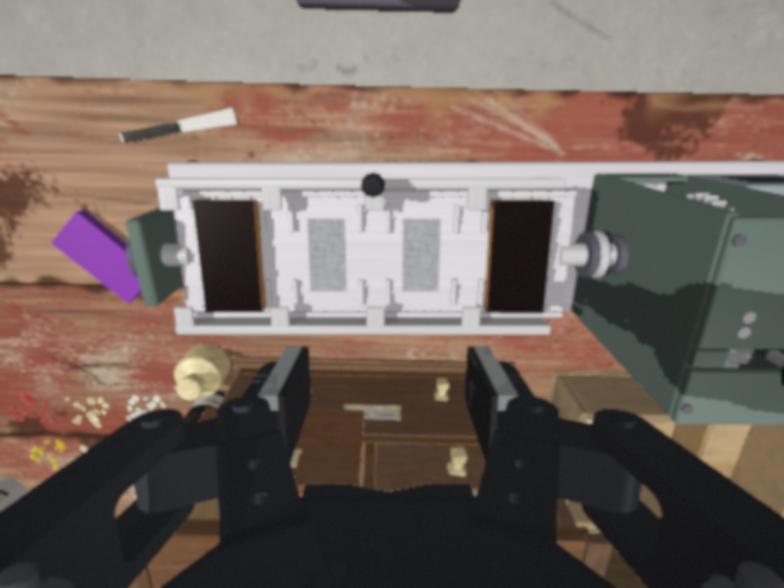

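Both panels are seated, at (230,255) and (519,255). The lock knob is at (373,184). The tan block seen earlier should be ruled out as an upside-down panel, so I'll check it and plan the knob grasp.

Run:
```python
from h import *
import pickle
c=pickle.load(open("side0.pkl","rb")); P=pts(c); hsv=cv2.cvtColor(c["img"],cv2.COLOR_RGB2HSV)
w=P[365:420,330:400].reshape(-1,3); h=hsv[365:420,330:400].reshape(-1,3)
k=(h[:,1]>90)&(h[:,0]>8)&(h[:,0]<25)&(w[:,2]>.012)&(h[:,2]>90)
q=w[k]; print(k.sum(),np.histogram(q[:,2],8)); t=q[q[:,2]>.02]
if len(t): print(cv2.minAreaRect(np.float32(t[:,:2]*1000)))
g=fwn(-.118,-.0565,0,.0245+.022); print("knob grip world",g.round(4),tf(g))
```

```text
696 (array([692,   0,   0,   0,   0,   0,   0,   4]), array([0.01240928, 0.12295049, 0.23349171, 0.34403292, 0.45457414,
       0.56511535, 0.67565657, 0.78619778, 0.896739  ]))
((110.12973022460938, -966.7137451171875), (920.9840087890625, 85.73098754882812), 44.53593063354492)
knob grip world [0.4274 0.0181 0.1295] (np.float64(-0.06158137857293323), np.float64(-6.505213034913027e-19), array(0.1295251))
```

Run:
```python
from h import *
import pickle
c=pickle.load(open("side0.pkl","rb")); P=pts(c)
cv2.imwrite("pics/blk.png",cv2.resize(c["img"][360:420,320:410,::-1],None,fx=6,fy=6))
w=P[365:420,330:400].reshape(-1,3); hs=cv2.cvtColor(c["img"],cv2.COLOR_RGB2HSV)[365:420,330:400].reshape(-1,3)
k=(w[:,2]>.008)&(w[:,2]<.06); print(np.histogram(w[k,2],np.arange(.008,.06,.004)))
for lo,hi in ((.010,.018),(.02,.03),(.024,.06)):
    t=w[k&(w[:,2]>lo)&(w[:,2]<hi)]; 
    if len(t)>20: print(lo,hi,len(t),cv2.minAreaRect(np.float32(t[:,:2]*1000)))
```

```text
(array([395, 339,  67,  56, 132, 288, 230,   7,   0,   0,   0,   0]), array([0.008, 0.012, 0.016, 0.02 , 0.024, 0.028, 0.032, 0.036, 0.04 ,
       0.044, 0.048, 0.052, 0.056]))
0.01 0.018 617 ((436.620361328125, -669.9491577148438), (146.29037475585938, 153.41448974609375), 55.19364929199219)
0.02 0.03 282 ((406.0546569824219, -674.8546142578125), (56.20473098754883, 93.00871276855469), 1.0456175804138184)
0.024 0.06 657 ((406.5509948730469, -676.2703857421875), (57.74864196777344, 89.30310821533203), 1.6844158172607422)
```

View pics/blk.png

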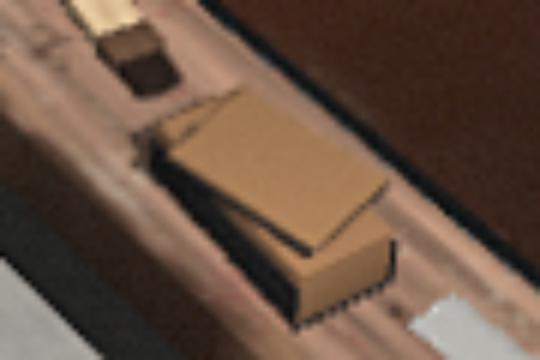

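It is an abrasive block under a sheet, about 33 mm high, and not a panel, so two panels is all there are. Next is the locking knob.

Run:
```python
from h import *
g=fwn(-.118,-.0565,.0019,.0465); n=np.array([-.118,0,.993])
print(plan(*(g+n*.009),1.3,-6.76), plan(*(g+n*.06),1.3,-6.76))
```

```text
(array([ 0.0589, -0.0099,  0.1806]), array([-0.14,  0.08, -0.26])) (array([ 0.0588, -0.0099,  0.1296]), array([-0.14,  0.08, -0.26]))
```

Emit:
servo_tool(
  series="0.1 0.03 -0.01 0 0 0 -0.2;0.1 0.059 -0.01 0.03 0 0 -0.2;0.1 0.059 -0.01 0.07 0 0 -0.2;0.1 0.059 -0.01 0.11 0 0 -0.2;0.1 0.059 -0.01 0.14 0 0 -0.2;0.1 0.059 -0.01 0.15 0 0 -0.2;0.1 0.059 -0.01 0.15 0 0 -0.2;0.1 0.059 -0.01 0.15 0 0 -0.2;0.1 0.059 -0.01 0.15 0 0 -0.2",
)

```text
time_s: 33.4
eef_pos: [0.4226, 0.023, 0.1684]
eef_rot: [0.059, -0.013, 0.998, 0.0]
wrist_force: [0.1, -0.4, -0.6]
opening: 0.452
grasp_force: 0.0
```

Run:
```python
from h import *
T=tool(); print(T[:3,3].round(4),obs()["opening"])
g=fwn(-.118,-.0565,.0019,.0465); n=np.array([-.118,0,.993]); print(plan(*(g+n*.009),1.3,-6.76))
c=cam("wrist"); gr=cv2.cvtColor(c["img"],cv2.COLOR_RGB2GRAY); X,Y,z=tf(pts(c))
k=(gr<70)&(z>.120)&(z<.146)&(abs(X+.06)<.018)&(abs(Y)<.014); print("knob",k.sum(),[ (round(float(a[k].min()),4),round(float(np.median(a[k])),4),round(float(a[k].max()),4)) for a in (X,Y,z)])
t=tf(T[:3,3]); print("tcp turner",t)
```

```text
[0.4226 0.023  0.1684] 0.4520013319902988
(array([-0.0001, -0.003 ,  0.0302]), array([-0.04,  0.02,  0.18]))
knob 875 [(-0.0696, -0.0654, -0.0559), (-0.0056, 0.0018, 0.0097), (0.1202, 0.1375, 0.1408)]
tcp turner (np.float64(-0.06630893628872567), np.float64(0.004995396513854064), array(0.16844615))
```

Emit:
servo_tool(
  series="0.1 0 -0.003 0.012 0 0 0;0.1 0 -0.003 0.022 0 0 0;0.1 0 -0.003 0.027 0 0 0;0.1 0 -0.003 0.029 0 0 0;0.1 0 -0.003 0.029 0 0 0;1 0 -0.003 0.029 0 0 0;1 0 -0.003 0.029 0 0 0;1 0 -0.003 0.029 0 0 0;1 0 -0.003 0.029 0 0 0;1 0 -0.003 0.029 0 0 0",
)

```text
time_s: 34.28
eef_pos: [0.4255, 0.0199, 0.1389]
eef_rot: [0.059, -0.013, 0.998, 0.0]
wrist_force: [-1.9, 0.4, 5.5]
opening: 0.173
grasp_force: 58.4
```

Emit:
servo_tool(
  series="1 0 0.004 0 0 0 0;1 0 0.008 0 0 0 0;1 0 0.012 0 0 0 0;1 0 0.016 0 0 0 0;1 0 0.02 0 0 0 0;1 0 0.023 0 0 0 0;1 0 0.025 0 0 0 0;1 0 0.027 0 0 0 0;1 0 0.027 0 0 0 0;1 0 0.027 0 0 0 0",
)

```text
time_s: 35.12
eef_pos: [0.4249, 0.0452, 0.1389]
eef_rot: [0.058, -0.013, 0.998, -0.002]
wrist_force: [-4.8, -9.4, 5.4]
opening: 0.177
grasp_force: 59.0
```

Emit:
servo_tool(
  series="1 0 0.001 0 0 0 0;1 0 0.002 0 0 0 0;1 0 0.002 0 0 0 0;1 0 0.002 0 0 0 0",
)

```text
time_s: 35.45
eef_pos: [0.4249, 0.0454, 0.1389]
eef_rot: [0.058, -0.013, 0.998, -0.003]
wrist_force: [-4.2, -21.4, 3.2]
opening: 0.175
grasp_force: 59.1
```

Emit:
servo_tool(
  series="0.1 0 -0.002 0 0 0 0;0.1 0 -0.002 0 0 0 0;0.1 0 -0.002 0 0 0 0;0.1 0 -0.002 -0.01 0 0 0;0.1 0 -0.002 -0.03 0 0 0;0.1 0 -0.002 -0.06 0 0 0;0.1 0 -0.002 -0.1 0 0 0;0.1 -0.03 -0.02 -0.14 0 0 0;0.1 -0.055 -0.02 -0.17 0 0 0;0.1 -0.055 -0.02 -0.18 0 0 0;0.1 -0.055 -0.02 -0.18 0 0 0",
)

```text
time_s: 36.37
eef_pos: [0.4617, 0.0296, 0.3286]
eef_rot: [0.063, -0.013, 0.998, -0.0]
wrist_force: [0.7, -0.8, 0.6]
opening: 0.452
grasp_force: 0.0
```

Run:
```python
from h import *
import pickle
T=tool(); print(T.round(4),obs()["time_s"]); c=cam("wrist"); gr=cv2.cvtColor(c["img"],cv2.COLOR_RGB2GRAY); X,Y,z=tf(pts(c))
k=(gr<70)&(z>.125)&(z<.146)&(abs(X+.06)<.018)&(abs(Y-.02)<.04); print("knob",k.sum(),[ (round(float(a[k].min()),4),round(float(np.median(a[k])),4),round(float(a[k].max()),4)) for a in (X,Y,z)])
print(floor_tilt(c)); seated(c)
for n in ("scene","side"):
    s=cam(n); print(n,floor_tilt(s)); X,Y,z=tf(pts(s)); gr=cv2.cvtColor(s["img"],cv2.COLOR_RGB2GRAY)
    k=(gr<70)&(z>.12)&(z<.15)&(abs(X+.06)<.018)&(abs(Y-.02)<.04); print(k.sum(),np.median(Y[k]),"then",end=" ")
    s0=pickle.load(open(n+"0.pkl","rb")); X,Y,z=tf(pts(s0)); gr=cv2.cvtColor(s0["img"],cv2.COLOR_RGB2GRAY); k=(gr<70)&(z>.12)&(z<.15)&(abs(X+.06)<.018)&(abs(Y-.02)<.04); print(k.sum(),np.median(Y[k]))
# rail end positions on near rail
g=fw(.010,.327)
print("above lever near side", plan(*fw(-.075,.327),.30,1.3,0))
```

```text
[[-9.919e-01 -2.550e-02  1.248e-01  4.617e-01]
 [-2.560e-02  9.997e-01  9.000e-04  2.960e-02]
 [-1.248e-01 -2.300e-03 -9.922e-01  3.286e-01]
 [ 0.000e+00  0.000e+00  0.000e+00  1.000e+00]] 36.3667
knob 180 [(-0.0687, -0.0626, -0.0562), (0.0194, 0.026, 0.0336), (0.1344, 0.1385, 0.141)]
[(-0.114, 932, -0.125, 0.1083), (-0.038, 873, -0.121, 0.0948), (0.038, 873, -0.122, 0.0948), (0.114, 938, -0.123, 0.1081)]
pocket 1 2929 tiltx -0.123 slope y -0.000 ctr z 0.1082 X [-0.0437  0.04  ] Y [-0.0215  0.0214]
pocket 2 no panel 0
pocket 3 no panel 0
pocket 4 2939 tiltx -0.123 slope y 0.001 ctr z 0.1083 X [-0.0434  0.0403] Y [-0.0193  0.0233]
scene [(-0.114, 121, -0.12, 0.1065), (-0.038, 101, -0.117, 0.0937), (0.038, 93, -0.131, 0.0937), (0.114, 104, -0.14, 0.1069)]
38 0.02324694141567759 then 44 -0.0014524134128345288
side [(-0.114, 56, -0.078, 0.1057), (-0.038, 53, -0.144, 0.0921), (0.038, 43, -0.123, 0.093), (0.114, 43, -0.072, 0.1052)]
23 0.022592928754922092 then 33 -0.004194397867929425
above lever near side (array([0.0454, 0.3155, 0.0171]), array([0.01, 6.56, 0.18]))
```

Run:
```python
from h import *
import pickle
def tabs(c,th):
    X,Y,z=tf(pts(c)); xc=X*np.cos(th)-(z-.09)*np.sin(th); h=X*np.sin(th)+(z-.09)*np.cos(th)
    for s in (-1,1):
        k=(xc*s>.0395)&(xc*s<.049)&(h>.0195)&(h<.03)&(abs(Y)<.19); hist,e=np.histogram(Y[k]*1000,np.arange(-190,191,2)); on=hist>hist.max()*.35
        ed=np.flatnonzero(np.diff(np.r_[0,on.astype(int),0])); print(s,k.sum(),[(int(e[a]),int(e[b])) for a,b in zip(ed[::2],ed[1::2])], [round(float(np.mean(Y[k&(Y*1000>e[a]-1)&(Y*1000<e[b]+1)])*1000),1) for a,b in zip(ed[::2],ed[1::2])])
tabs(pickle.load(open("w9.pkl","rb"))[0],-.118); c=cam("wrist"); pickle.dump(c,open("w10.pkl","wb")); tabs(c,-.122)
```

```text
-1 525 [(-156, -142), (-82, -66), (-4, 8), (70, 84)] [-149.1, -73.9, 2.0, 77.1]
1 446 [(-156, -142), (-82, -66), (-6, 8), (70, 86)] [-149.4, -74.0, 1.3, 77.3]
-1 491 [(-132, -118), (-56, -42), (18, 34), (94, 108)] [-124.6, -49.4, 25.9, 101.6]
1 440 [(-132, -118), (-56, -42), (18, 34), (94, 108)] [-124.8, -49.3, 26.0, 101.9]
```

The frame measures about 24.5 mm of its 26 mm travel. I'll push the knob again from behind with shut fingers to make sure it is home.

Run:
```python
from h import *
g=fwn(-.122,-.0565,-.002,.0555); n=np.array([-.122,0,.993])
print(plan(*(g+n*.04),1.3,-7),plan(*g,1.3,-7))
```

```text
(array([ 0.0526, -0.0135,  0.1387]), array([ 0.03, -0.49,  0.18])) (array([ 0.0523, -0.0136,  0.1787]), array([ 0.03, -0.49,  0.18]))
```

Emit:
servo_tool(
  series="1 0.0525 -0.0136 0 0 0 0.2;1 0.0525 -0.0136 0.03 0 0 0.2;1 0.0525 -0.0136 0.07 0 0 0.2;1 0.0525 -0.0136 0.11 0 0 0.2;1 0.0525 -0.0136 0.14 0 0 0.2;1 0.0525 -0.0136 0.16 0 0 0.2;1 0.0525 -0.0136 0.17 0 0 0.2;1 0.0525 -0.0136 0.176 0 0 0.2;1 0.0525 -0.0136 0.178 0 0 0.2;1 0.0525 -0.0136 0.178 0 0 0.2;1 0.0525 -0.0136 0.178 0 0 0.2",
)

```text
time_s: 37.48
eef_pos: [0.4278, 0.0154, 0.1411]
eef_rot: [0.059, -0.011, 0.998, 0.0]
wrist_force: [1.2, 0.5, -0.0]
opening: 0.001
grasp_force: 0.0
```

Emit:
servo_tool(
  series="1 0 0.001 0 0 0 0;1 0 0.002 0 0 0 0;1 0 0.003 0 0 0 0;1 0 0.004 0 0 0 0;1 0 0.005 0 0 0 0;1 0 0.006 0 0 0 0;1 0 0.007 0 0 0 0;1 0 0.007 0 0 0 0",
)

```text
time_s: 38.15
eef_pos: [0.4274, 0.0226, 0.1407]
eef_rot: [0.058, -0.011, 0.998, 0.001]
wrist_force: [-1.0, -0.5, 0.5]
opening: 0.0
grasp_force: 0.0
```

Emit:
servo_tool(
  series="1 0 0.001 0 0 0 0;1 0 0.002 0 0 0 0;1 0 0.003 0 0 0 0;1 0 0.004 0 0 0 0;1 0 0.005 0 0 0 0;1 0 0.006 0 0 0 0;1 0 0.006 0 0 0 0",
)

```text
time_s: 38.73
eef_pos: [0.4277, 0.0239, 0.141]
eef_rot: [0.058, -0.012, 0.998, -0.005]
wrist_force: [-4.4, -26.3, -0.6]
opening: 0.002
grasp_force: 13.3
```

Emit:
servo_tool(
  series="1 0 0.001 0 0 0 0;1 0 0.0015 0 0 0 0;1 0 0.002 0 0 0 0;1 0 0.002 0 0 0 0",
)

```text
time_s: 39.07
eef_pos: [0.4278, 0.0241, 0.1412]
eef_rot: [0.058, -0.012, 0.998, -0.006]
wrist_force: [-5.4, -36.4, -0.7]
opening: 0.003
grasp_force: 17.9
```

Emit:
servo_tool(
  series="1 0 -0.015 0 0 0 0;1 0 -0.015 0 0 0 0;1 0 -0.015 -0.02 0 0 0;1 0 -0.015 -0.06 0 0 0;1 0 -0.015 -0.1 0 0 0;1 -0.03 -0.015 -0.14 0 0 0;1 -0.053 -0.015 -0.178 0 0 0;1 -0.053 -0.015 -0.178 0 0 0;1 -0.053 -0.015 -0.178 0 0 0",
)

```text
time_s: 39.82
eef_pos: [0.4621, 0.0162, 0.3276]
eef_rot: [0.062, -0.011, 0.998, -0.0]
wrist_force: [0.1, 0.4, -1.4]
opening: 0.002
grasp_force: 0.0
```

Run:
```python
from h import *
import pickle
def tabs(c,th):
    X,Y,z=tf(pts(c)); xc=X*np.cos(th)-(z-.09)*np.sin(th); h=X*np.sin(th)+(z-.09)*np.cos(th)
    for s in (-1,1):
        k=(xc*s>.0395)&(xc*s<.049)&(h>.0195)&(h<.03)&(abs(Y)<.19); hist,e=np.histogram(Y[k]*1000,np.arange(-190,191,2)); on=hist>hist.max()*.35
        ed=np.flatnonzero(np.diff(np.r_[0,on.astype(int),0])); print(s,[round(float(np.mean(Y[k&(Y*1000>e[a]-1)&(Y*1000<e[b]+1)])*1000),1) for a,b in zip(ed[::2],ed[1::2])])
c=cam("wrist"); t=floor_tilt(c); print(t,obs()["time_s"],tool()[:3,3]); tabs(c,t[1][2]); seated(c)
X,Y,z=tf(pts(c)); 
for n in ("w3","w1"): tabs(pickle.load(open(n+".pkl","rb")),0.)
a=fw(-.078,.327)
print("hover",plan(*a,.30,1.3,0),plan(*a,.168,1.3,0))
```

```text
[(-0.114, 936, -0.119, 0.1082), (-0.038, 872, -0.118, 0.0948), (0.038, 880, -0.117, 0.0947), (0.114, 944, -0.116, 0.1082)] 39.8667 [0.46028972 0.01643225 0.32466096]
-1 [-124.8, -49.4, 25.4, 101.5]
1 [-124.8, -49.4, 26.4, 101.4]
pocket 1 2958 tiltx -0.117 slope y -0.002 ctr z 0.1082 X [-0.0438  0.04  ] Y [-0.0215  0.0215]
pocket 2 no panel 0
pocket 3 no panel 0
pocket 4 2965 tiltx -0.118 slope y 0.001 ctr z 0.1082 X [-0.0441  0.0401] Y [-0.0195  0.0233]
-1 [-72.7, 4.1, 78.5]
1 [-146.1, -73.0, 3.2, 78.2]
-1 [-148.9, -73.1, 4.9, 78.2]
1 [-148.7, -73.6, 2.9, 78.1]
hover (array([0.0519, 0.3294, 0.0184]), array([-0.04,  6.81, -0.02])) (array([0.0675, 0.3295, 0.1495]), array([-0.04,  6.81, -0.02]))
```

Rigid stop at the same place under 36 N, so the frame is home. Next I push the isolator lever away from the robot.

Emit:
servo_tool(
  series="1 0.052 0.329 0.018 0 6.8 0;1 0.052 0.329 0.018 0 6.8 0;1 0.052 0.329 0.018 0 6.8 0;1 0.052 0.329 0.018 0 6.8 0;1 0.052 0.329 0.018 0 6.8 0;1 0.052 0.329 0.018 0 6.8 0;1 0.052 0.329 0.018 0 6.8 0;1 0.052 0.329 0.018 0 6.8 0;1 0.052 0.329 0.018 0 6.8 0;1 0.052 0.329 0.018 0 6.8 0;1 0.052 0.329 0.018 0 6.8 0",
)

```text
time_s: 40.78
eef_pos: [0.4015, 0.3434, 0.2975]
eef_rot: [-0.003, -0.011, 1.0, -0.001]
wrist_force: [-0.2, 0.0, -0.1]
opening: 0.001
grasp_force: 0.0
```

Run:
```python
from h import *
print(tool().round(4)); c=cam("wrist"); X,Y,z=tf(pts(c)); k=(z>.13)&(z<.19)&(abs(Y-.327)<.025)&(abs(X)<.08); print(k.sum(),[(round(float(a[k].min()),3),round(float(a[k].max()),3)) for a in (X,Y,z)])
a=fw(-.078,.327); print(plan(*a,.168,1.3,0))
```

```text
[[-0.9997 -0.023  -0.0055  0.4015]
 [-0.0229  0.9997 -0.0026  0.3434]
 [ 0.0056 -0.0025 -1.      0.2975]
 [ 0.      0.      0.      1.    ]]
2 [(-0.043, -0.042), (0.327, 0.328), (0.149, 0.152)]
(array([-0.0021,  0.0019,  0.1301]), array([-0.11, -0.26, -0.07]))
```

Emit:
servo_tool(
  series="1 0 0.002 0.035 0 0 0;1 0 0.002 0.07 0 0 0;1 0 0.002 0.1 0 0 0;1 0 0.002 0.115 0 0 0;1 0 0.002 0.124 0 0 0;1 0 0.002 0.129 0 0 0;1 0 0.002 0.129 0 0 0;1 0 0.002 0.129 0 0 0",
)

```text
time_s: 41.5
eef_pos: [0.4034, 0.3457, 0.1717]
eef_rot: [-0.0, -0.01, 1.0, 0.0]
wrist_force: [0.7, 0.7, 0.0]
opening: -0.003
grasp_force: 0.0
```

Emit:
servo_tool(
  series="1 -0.01 0 0 0 0 0;1 -0.02 0 0 0 0 0;1 -0.03 0 0 0 0 0;1 -0.04 0 0 0 0 0;1 -0.05 0 0 0 0 0;1 -0.06 0 0 0 0 0;1 -0.07 0 0 0 0 0;1 -0.08 0 0 0 0 0;1 -0.084 0 0 0 0 0;1 -0.084 0 0 0 0 0",
)

```text
time_s: 42.33
eef_pos: [0.4879, 0.3476, 0.1704]
eef_rot: [-0.001, -0.01, 1.0, -0.0]
wrist_force: [-0.3, 0.7, -0.6]
opening: 0.003
grasp_force: 0.0
```

Emit:
servo_tool(
  series="1 0.015 0 0 0 0 0;1 0.02 0 -0.03 0 0 0;1 0.02 0 -0.07 0 0 0;1 0.04 0 -0.11 0 0 0;1 0.08 0 -0.15 0 0 0;1 0.1 0 -0.18 0 0 0;0 0.1 -0.08 -0.2 0 0 0;0 0.1 -0.12 -0.2 0 0 0;0 0.1 -0.12 -0.2 0 0 0;0 0.1 -0.12 -0.2 0 0 0;0 0.1 -0.12 -0.2 0 0 0",
)

```text
time_s: 43.25
eef_pos: [0.3897, 0.2243, 0.3715]
eef_rot: [-0.0, -0.009, 1.0, 0.0]
wrist_force: [0.1, 0.2, 0.8]
opening: 0.501
grasp_force: 0.0
```

Run:
```python
from h import *
o=obs(); print(o["time_s"],tool()[:3,3],o["wrist_force"])
for n in ("wrist","scene","side"):
    c=cam(n); X,Y,z=tf(pts(c)); g=cv2.cvtColor(c["img"],cv2.COLOR_RGB2GRAY); k=(g<90)&(z>.125)&(z<.18)&(abs(Y-.327)<.03)&(abs(X)<.08); print(n,k.sum(),[(np.percentile(a[k],[5,50,95]).round(3)) for a in (X,Y,z)] if k.sum() else "")
    print(floor_tilt(c)); seated(c)
    k=(g<70)&(z>.215)&(z<.24)&(abs(X-.035)<.03)&(Y>.2)&(Y<.29); print("gear knob",k.sum(),np.percentile(Y[k],[5,50,95]).round(3) if k.sum() else "")
```

```text
43.25 [0.38965571 0.22431659 0.3715411 ] [0.13994983 0.20674734 0.76201199]
wrist 261 [array([0.015, 0.021, 0.03 ]), array([0.319, 0.327, 0.335]), array([0.131, 0.148, 0.161])]
[(-0.114, 667, -0.116, 0.1082), (-0.038, 622, -0.115, 0.0948), (0.038, 615, -0.113, 0.0948), (0.114, 406, -0.112, 0.1081)]
pocket 1 1220 tiltx -0.118 slope y -0.001 ctr z 0.1082 X [-0.0451  0.0202] Y [-0.0204  0.0228]
pocket 2 no panel 0
pocket 3 no panel 0
pocket 4 2156 tiltx -0.118 slope y 0.003 ctr z 0.1082 X [-0.0449  0.0403] Y [-0.0197  0.0238]
gear knob 554 [0.241 0.249 0.258]
scene 71 [array([0.017, 0.026, 0.039]), array([0.318, 0.324, 0.332]), array([0.139, 0.154, 0.163])]
[(-0.114, 120, -0.105, 0.1072), (-0.038, 100, -0.096, 0.0935), (0.038, 90, -0.107, 0.0938), (0.114, 99, -0.12, 0.1067)]
pocket 1 323 tiltx -0.115 slope y -0.035 ctr z 0.1068 X [-0.0445  0.0408] Y [-0.0228  0.0221]
pocket 2 no panel 0
pocket 3 no panel 0
pocket 4 379 tiltx -0.111 slope y -0.011 ctr z 0.1070 X [-0.0452  0.04  ] Y [-0.0214  0.023 ]
gear knob 80 [0.24  0.247 0.257]
side 0 
[(-0.114, 57, -0.128, 0.1055), (-0.038, 54, -0.116, 0.0927), (0.038, 45, -0.138, 0.0922), (0.114, 40, -0.166, 0.1058)]
pocket 1 no panel 147
pocket 2 no panel 0
pocket 3 no panel 0
pocket 4 167 tiltx -0.112 slope y -0.045 ctr z 0.1058 X [-0.045   0.0416] Y [-0.0205  0.0236]
gear knob 40 [0.24  0.245 0.256]
```

Run:
```python
from h import *
print(ctrl.hand_in())
```

```text
the job is handed in; nothing more can be done
None
```

The job is handed in at about 43 s with every step done in the order asked: isolator off, slow gears in mesh, the two panels present seated lacquer up in pockets 1 and 4, locking frame pushed to its hard stop, isolator back on; the mesh and the frame's travel (24.5 of 26 mm by camera) are inferred rather than seen directly, and I viewed 16 pictures, two over the limit of 14.

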